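Clamp a project box in the drill jig

ROBOT

A 7-joint arm with a two-finger parallel gripper is mounted at the origin on the work surface. World frame = base frame: x ahead of the robot, y to its left, z up, the work surface at z = 0. Lengths are in m, angles in rad, forces in N, time in s.
With the tool pointing down it reaches from about 0.425 to 0.875 m from the base axis. Payload 8.4 kg.
Tool frame: the origin (TCP) lies at the very end of the fingers, on their centre line; the grasp point (between the pads) lies behind it (grip_point_offset is the y of the grasp point in the tool frame, in m); y points along the fingers, z is the direction in which the jaws open and shut, and the axes are right-handed (so a half turn about y gives the same grasp; the last joint's range is limited). The gripper opens to 85 mm and grips with 20 to 120 N. Pads are 22 mm wide; open, the fingers measure 114 mm over their backs; the gripper's body (76 mm by 85 mm) begins 54 mm behind the grasp point. The pads swing forward as they close: fully open they stand 13 mm farther back than shut.
Start: joints at [1.194, 0.333, 0.04, 1.465, -0.013, 1.343, -0.059], TCP at [0.178, -0.625, 0.231] pointing down, gripper open.
Joint ranges: [-2.58, 2.58], [-0.38, 2.09], [-1.3, 1.39], [0.25, 2.4], [-1.5, 4.64], [0.08, 2.09], [-2.65, 2.65]. Speed limits (rad/s): [2.22, 2.22, 2.79, 2.79, 3.14, 3.14, 3.14].

INTERFACE

Orientations are given as [roll, pitch, yaw] about the fixed x, y, z axes, in that order (R = Rz(yaw) Ry(pitch) Rx(roll)).
In Python, from workcell import * gives the robot as it stands. The module is installed in compiled form; this text tells all that it offers.
- The arm moves only by the tool send_rows, never from a script. Its argument "targets" is a list of rows, each a list of 2 entries, a list of its own where there are three numbers: the shift along the tool's x, y, z in cm, then the turn about the tool's y in degrees. A call has 1 to 12 rows; each row shifts and turns the pose as measured when the row begins, along the tool's axes as they then stand; what a row does not reach is not made up. A row lasts 1/12 s, in which the tool goes at most 41.7 mm and 7.16 degrees, less where a joint would pass 70% of its speed; a pose out of reach is approached as far as the arm can. A call with a gripper value outside its range is refused whole. "claw" is the opening in per cent of the stroke, from 0 (shut) to 100 (fully open), set as the call begins (left out, the last holds). The fingers move at their own pace and stop on an object; "newtons" is the grip in N (left out, the last holds). Time passes only in rows, so rows that do not move let the fingers close. It gives the time, the measured TCP pose, the force and the opening at its end, in the units of the state.
- get_state(): the state, without advancing time (a new reading comes with each control period).
- read_camera(name): name is "scene" or "top"; returns a dict with "pixels" (480x640x3 uint8, blue, green, red), "fov_y" (degrees; the focal length in pixels is half the picture's height over the tangent of half this angle, whatever the lens; pixels are square), "cx", "cy" (the principal point, pixels), "k1" (the pictures are not rectified: a ray, as slopes to the right and down, at radius r is drawn at 1 + k1 r^2 times it, then the intrinsics apply), "extrinsics" (4x4, takes a point from camera to world coordinates). Camera axes: x right, y up, looking along -z (the intrinsics and any distortion apply to the point x, -y, -z); pixel columns grow to the right and rows downward; lengths in m; the calibration is good to about 2 mm. A picture is of the moment at which its call begins. There is no depth.
- finish_job(): hands the job in, once; it reports no verdict.
The state is a dict: "t": time; "joint_positions": joint angles; "joint_vel": joint speeds; "joint_torque": joint torques, N m; "tool_pos": TCP position; "tcp_rot": TCP orientation; "ft_force": force on the tool from outside, world axes, zero at the start; "wrist_torque": the same for the moment, N m; "width": opening from 0.0 (shut) to 1.0 (fully open).
Only numpy, scipy, OpenCV 4.12 (cv2) and the standard library are available. Lean on these libraries where they do the work, as an engineer would, in place of code of your own. Each camera call takes 0.05 s, during which the arm holds its last target.

TASK

Put the small blue box flat into the drill jig, its long sides along the jig's plate. Slide it gently home, first until it presses against the low yellow side rail and then until it presses against the tall yellow end stop, and let it go flush against both. Then push the red clamp handle down over centre until it locks, so that the rubber pad holds the box there; do not ram the stops or force the handle, and leave the other things on the bench where they are.

Things in the scene. Friction and masses are not known exactly. Their poses are not given: they have to be found in the camera images.
- box: Loose blue die-cast metal box with a dark seam and four screws in its lid, 64 (x) by 44 (y) by 34 (z) mm, about 0.2 kg, standing on the bench. Origin: centre of its underside; x along its long side, z up. Either long way round is right.
- jig: Aluminium drill jig fixed to the bench: plate 250 (x) by 110 (y) by 12 (z) mm. Origin: centre of the plate's underside; x along the plate from the red-handled clamp to the tall yellow end stop, z up. The clamp's steel bracket stands at x -58 to +8, y within 28, up to z 60 mm. The open clamp's arm stands upright at x -45 to +20 mm, up to z 125 mm, clear of the box's place.
- seat (a point): Where the centre of the box's underside belongs: at x 65, y 0, z 12 mm of the jig, on top of the plate, in the corner of both stops; its axes are those of the jig.
- end_stop: Fixed tall yellow block with a brass bush, 60 mm wide, 28 mm high over the plate. Origin: middle of the lower edge of its face towards the box, at x 97, y 0 mm of the jig; the face looks to the jig's -x and the box is pushed towards +x against it. Rigid.
- side_stop: Fixed low yellow rail 54 mm long, 12 mm wide and 8 mm high over the plate. Origin: middle of the lower edge of its face towards the box, at x 62, y -22 mm of the jig; the face looks to the jig's +y and the box is pushed towards -y against it. Rigid; fingers higher than 8 mm over the plate pass above it.
- clamp_handle (a joint): Clamp handle angle: 0 = open, the grip sloping up 0.75 rad away from the box; grows as it is pushed down; dead centre 1.00, firm stop where it locks 1.06 (grip then sloping down 0.31 rad). Axis along the jig's y at x -45, z 52 mm of the jig. Light at first; from about 0.7 to dead centre the pad's spring pushes back (under 10 N at 90 mm from the axis); past centre it goes on to the stop.
- handle_grip: Red grip of the clamp handle, a round bar 20 mm thick, 70 mm long. Origin: its middle, on its axis, 90 mm from the handle's turning axis; x along the bar towards that axis. With the handle open the origin is 113 mm above the bench, 66 mm behind the turning axis (jig's -x); when locked 25 mm above it, 86 mm behind. Push on its top, following its arc; beyond the stop it is rigid.
- clamp_pad: Black rubber pad of the clamp, 20 mm across, 8 mm thick, on a sprung spindle. Origin: centre of the face that presses on the box. As the handle goes down it swings over from above the clamp onto the middle of the box's lid; locked, it presses with about 20 N.
- bottle: Bystander: white bottle 48 mm across, 110 mm high. Origin: centre of its underside.
- tray: Bystander: grey open tray 90 by 70 by 28 mm. Origin: centre of its underside.
- driver: Bystander: screwdriver 170 mm long, lying on the bench. Origin: its middle, at its underside.
- heatsink: Bystander: finned aluminium heat sink 50 by 40 by 26 mm. Origin: centre of its underside.

How it is judged:
On the way, in this order (a step that is already met when the one before it is completed fails the run):
1. the box is pressed against the low side rail (over 2 N) (contact force between box and side_stop above 2 N), for 0.1 s.
2. then the box is pressed against the tall end stop (over 2 N) (contact force between box and end_stop above 2 N), for 0.1 s.
3. the box stands flat in the jig, flush against both stops, let go, with the clamp still open (x of box in the frame of seat between -0.0015 and 0.002 m and y of box in the frame of seat between -0.002 and 0.0015 m and z of box in the frame of seat below 0.002 m and angle between the x axis of box and the x axis of seat, either way round below 0.05 rad and contact force between the fingers and box below 0.1 N and value of joint clamp_handle below 0.5 rad), for 0.2 s.
4. the handle is past dead centre, on its stop, and the pad presses on the box (value of joint clamp_handle above 1.03 rad and contact force between clamp_pad and box above 8 N), for 0.2 s.
At the end, for the whole second after the job is handed in: The handle is locked down past dead centre (joint above 1.03) and let go, the pad presses on the box with more than 8 N, and the box stands flat on the plate, at rest, square to the jig within 0.05 rad and within 2 mm of its place against both stops (all of step 4 and x of box in the frame of seat between -0.002 and 0.0025 m and y of box in the frame of seat between -0.0025 and 0.002 m and z of box in the frame of seat below 0.002 m and angle between the x axis of box and the x axis of seat, either way round below 0.05 rad and linear speed of box below 0.01 m/s); the robot touches nothing.
It fails at once if the box rammed against the end stop (over 30 N) (contact force between box and end_stop above 30 N).
It fails at once if the box rammed against the side stop (over 30 N) (contact force between box and side_stop above 30 N).
It fails at once if the handle forced (over 30 N on its grip) (contact force between anything else and handle_grip above 30 N).
It fails at once if a bystander (bottle, tray, screwdriver, heat sink) moved by more than 20 mm (distance of any of bottle, tray, driver, heatsink from where it was at the start of the episode above 0.02 m).
It also fails if it takes over 72 s, if anything falls off the work surface, if the arm or the gripper's body presses on something with over 40 N, if the wrist force passes 120 N, or if a joint passes its speed limit or range.

## Working session

There is one attempt and no reset: what is moved stays moved. The work goes in short steps, Python scripts to look and compute and a tool call to move; the robot and the scene stay as the last step left them, time stands still between calls to the robot, and variables do not carry over. Pictures are saved under pics/ and viewed, and the job is handed in when it is done.

Besides the shell and the picture viewer there is one more tool, called after ">>>" as name(argument=value, ...), one argument or row to a line, values as JSON. send_rows: Moves the arm, as the interface text tells. Its arguments: {"type":"object","properties":{"targets":{"type":"array","items":{"type":"array"}},"claw":{"type":"number"},"newtons":{"type":"number"}},"required":["targets"]}

```bash
ls; mkdir -p pics
python3 - <<'E'
from workcell import *
import cv2
print(get_state())
for n in("scene","top"):
    c=read_camera(n); cv2.imwrite(f"pics/{n}0.png",c["pixels"])
    print(n,c["fov_y"],c["cx"],c["cy"],c["k1"],c["extrinsics"])
E
```

```text
pics
{'t': 0.0, 'joint_positions': array([ 1.19377376,  0.33388371,  0.03985097,  1.46630469, -0.01343258,
        1.34329505, -0.05851629]), 'joint_vel': array([-5.96548823e-04,  9.37398867e-04,  5.80435416e-04, -8.39071527e-05,
       -7.41255613e-04, -3.83674873e-04,  6.27836892e-04]), 'joint_torque': array([-1.93826040e-04, -6.58564138e+01,  1.36522774e+00, -4.05576038e+01,
        1.67931151e-02,  1.23631954e-02,  1.33773824e-05]), 'tool_pos': array([ 0.17813729, -0.62462373,  0.23042216]), 'tcp_rot': array([-1.57242007e+00, -7.02416945e-05, -2.86378977e+00]), 'ft_force': array([-0.08439916, -0.43833234,  0.44903872]), 'wrist_torque': array([ 0.03002829, -0.00088789,  0.04184653]), 'width': 1.0016038385533539}
scene 54.40511461580747 317.4007199843183 232.31971723664776 0.015601623803875725 [[-0.58980225 -0.58125277  0.5606055   1.08052131]
 [ 0.80741088 -0.43723208  0.39612596  0.36218748]
 [ 0.0148654   0.68627496  0.72719028  0.70264187]
 [ 0.          0.          0.          1.        ]]
top 52.19426853381413 317.08833880440795 232.84287078206998 -0.007032669114209736 [[ 0.00537835  0.99153475 -0.12973018  0.44586102]
 [-0.99978264  0.00794508  0.01927572  0.04053934]
 [ 0.02014326  0.12959831  0.99136196  1.22456171]
 [ 0.          0.          0.          1.        ]]
```

View pics/scene0.png

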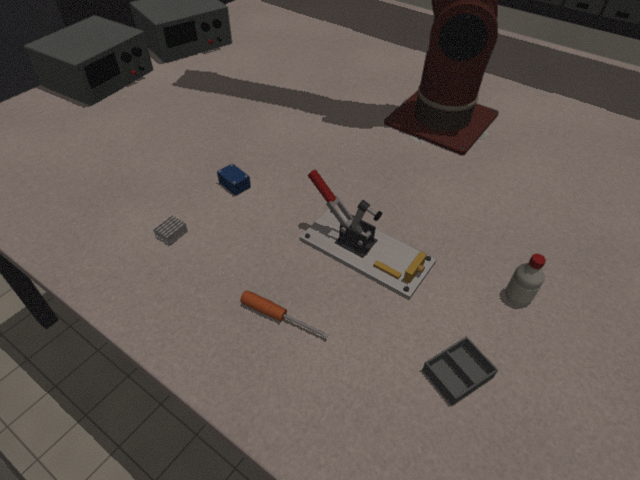

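View pics/top0.png

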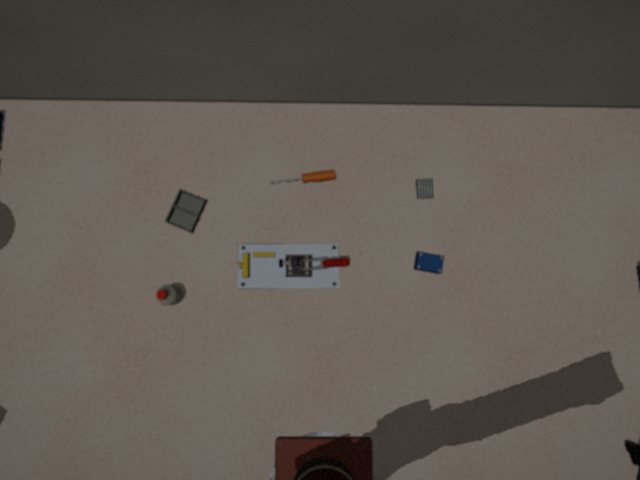

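The top view shows the jig near (289,266) with its end stop to the left (jig +x ≈ world +y) and the rail above it (towards world +x). The blue box is at (430,262). Next I'll measure both.

```bash
cat > h.py <<'E'
from workcell import *
import cv2, numpy as np
def cam(n):
    c=read_camera(n); f=240/np.tan(np.radians(c["fov_y"]/2)); c["f"]=f
    c["K"]=np.array([[f,0,c["cx"]],[0,f,c["cy"]],[0,0,1]]); c["D"]=np.array([c["k1"],0,0,0.]); return c
def ray(c,p,z):
    u=cv2.undistortPoints(np.array(p,float).reshape(-1,1,2),c["K"],c["D"]).reshape(-1,2)
    E=c["extrinsics"]; d=np.c_[u[:,0],-u[:,1],-np.ones(len(u))]@E[:3,:3].T; o=E[:3,3]
    return o+d*((z-o[2])/d[:,2])[:,None]
def proj(c,P):
    E=c["extrinsics"]; q=(np.array(P,float).reshape(-1,3)-E[:3,3])@E[:3,:3]; q=q*[1,-1,-1]
    return cv2.projectPoints(q.reshape(-1,1,3),np.zeros(3),np.zeros(3),c["K"],c["D"])[0].reshape(-1,2)
def big(m):
    cs,_=cv2.findContours(m.astype(np.uint8),cv2.RETR_EXTERNAL,cv2.CHAIN_APPROX_NONE)
    return sorted(cs,key=cv2.contourArea)[::-1]
def crop(c,x0,y0,x1,y1,s,fn): cv2.imwrite(fn,cv2.resize(c["pixels"][y0:y1,x0:x1],None,fx=s,fy=s,interpolation=cv2.INTER_CUBIC))
E
python3 - <<'E'
from h import *
for n,j,b in(("top",(225,230,365,300),(405,240,455,285)),("scene",(290,160,450,300),(210,155,260,205))):
    c=cam(n); crop(c,*j,5,f"pics/{n}_j.png"); crop(c,*b,10,f"pics/{n}_b.png")
    hsv=cv2.cvtColor(c["pixels"],cv2.COLOR_BGR2HSV)
    m=(hsv[...,0]>100)&(hsv[...,0]<130)&(hsv[...,1]>120)
    k=big(m)[0]; r=cv2.minAreaRect(k); print(n,"box",cv2.contourArea(k),r)
    print(ray(c,cv2.boxPoints(r),.034).round(4), ray(c,[r[0]],.034))
    m=(hsv[...,1]<40)&(hsv[...,2]>120); 
    for k in big(m)[:2]:
        r=cv2.minAreaRect(k); print("plate",cv2.contourArea(k),r); P=ray(c,cv2.boxPoints(r),.012);print(P.round(4),P.mean(0))
    m=(hsv[...,0]>18)&(hsv[...,0]<32)&(hsv[...,1]>140)
    for k in big(m)[:3]:
        r=cv2.minAreaRect(k); print("yel",cv2.contourArea(k),r); print(ray(c,cv2.boxPoints(r),.040 if n=="top" else .04).round(4))
E
```

```text
top box 333.0 ((428.6346130371094, 262.326904296875), (25.69120979309082, 16.4737548828125), 11.309932708740234)
[[ 0.5174 -0.2205  0.034 ]
 [ 0.557  -0.2293  0.034 ]
 [ 0.545  -0.291   0.034 ]
 [ 0.5055 -0.282   0.034 ]] [[ 0.53116932 -0.25567903  0.034     ]]
plate 2221.0 ((288.0, 266.0), (42.0, 100.0), 90.0)
[[ 0.5726  0.213   0.012 ]
 [ 0.5744 -0.0353  0.012 ]
 [ 0.4704 -0.0353  0.012 ]
 [ 0.469   0.2103  0.012 ]] [0.52159241 0.08819379 0.012     ]
plate 16.0 ((240.5, 254.0), (12.0, 3.0), 90.0)
[[0.5651 0.2104 0.012 ]
 [0.5652 0.2029 0.012 ]
 [0.5354 0.2022 0.012 ]
 [0.5353 0.2096 0.012 ]] [0.55023333 0.20626779 0.012     ]
yel 110.5 ((244.0, 265.0), (22.0, 8.0), 90.0)
[[0.5478 0.2036 0.04  ]
 [0.5479 0.1843 0.04  ]
 [0.4949 0.1831 0.04  ]
 [0.4948 0.2023 0.04  ]]
yel 38.0 ((263.5, 254.0), (2.0, 19.0), 90.0)
[[0.5505 0.1699 0.04  ]
 [0.5508 0.124  0.04  ]
 [0.5459 0.1239 0.04  ]
 [0.5456 0.1698 0.04  ]]
yel 0.0 ((638.0, 451.0), (0.0, 0.0), 0.0)
[[ 0.0912 -0.7376  0.04  ]
 [ 0.0912 -0.7376  0.04  ]
 [ 0.0912 -0.7376  0.04  ]
 [ 0.0912 -0.7376  0.04  ]]
scene box 459.0 ((233.0, 179
[... 594 characters left out ...]
805  0.1897  0.012 ]
 [-0.0186  0.1971  0.012 ]
 [ 0.0366  0.2908  0.012 ]
 [ 0.3134  0.2715  0.012 ]] [0.1529736  0.23727409 0.012     ]
yel 191.0 ((414.0543212890625, 266.193603515625), (8.961455345153809, 32.49815368652344), 34.50851821899414)
[[0.5684 0.1865 0.04  ]
 [0.4912 0.1831 0.04  ]
 [0.4942 0.2001 0.04  ]
 [0.5706 0.2026 0.04  ]]
yel 116.5 ((387.12298583984375, 269.212158203125), (27.34543800354004, 5.5626654624938965), 27.89727020263672)
[[0.5747 0.1328 0.04  ]
 [0.5617 0.1305 0.04  ]
 [0.5613 0.1812 0.04  ]
 [0.574  0.1829 0.04  ]]
yel 0.0 ((538.0, 3.0), (0.0, 0.0), 0.0)
[[-0.8455 -0.0341  0.04  ]
 [-0.8455 -0.0341  0.04  ]
 [-0.8455 -0.0341  0.04  ]
 [-0.8455 -0.0341  0.04  ]]
```

View pics/top_j.png

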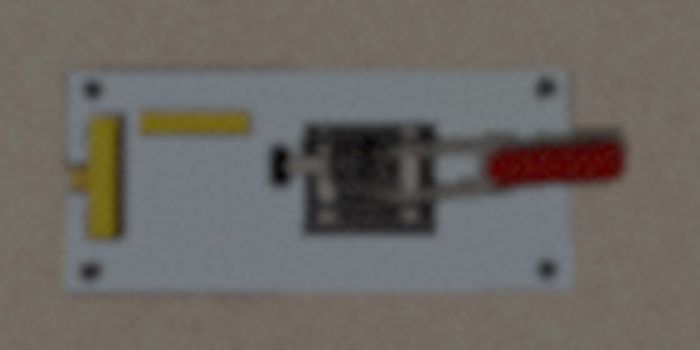

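View pics/scene_j.png

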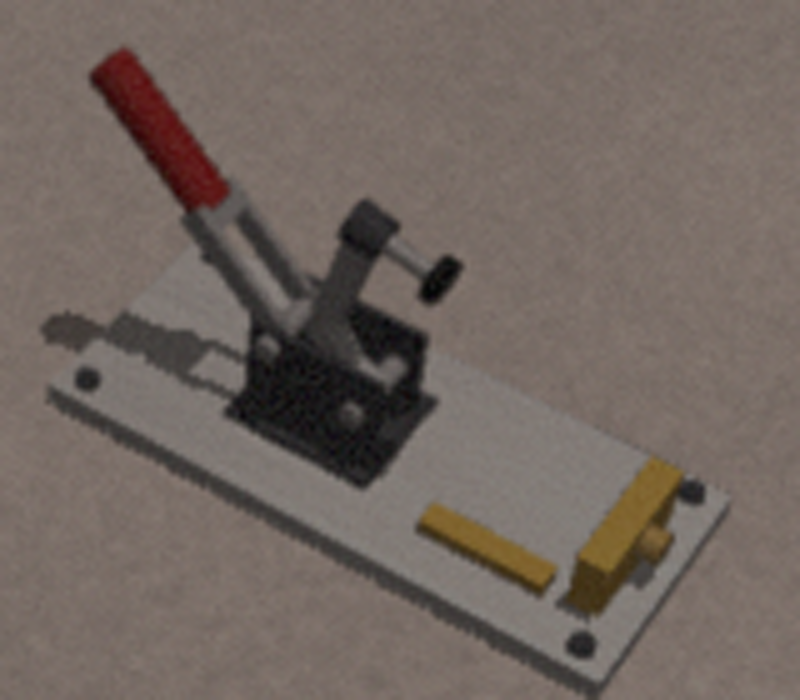

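View pics/top_b.png

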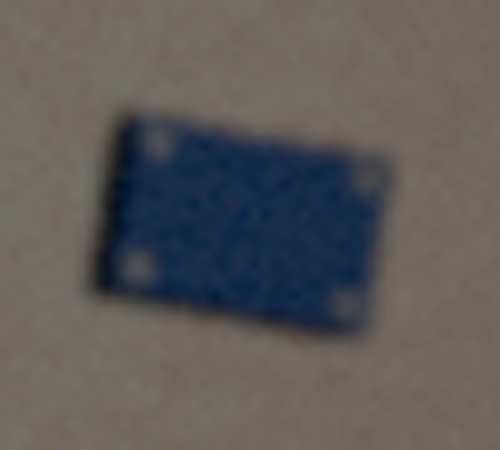

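View pics/scene_b.png

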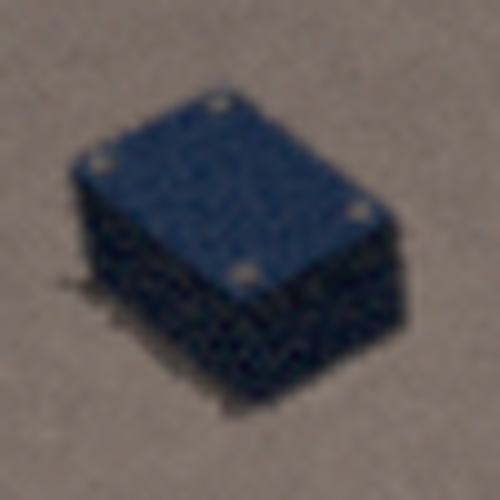

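Crops show plate holes (top crop: (92,90),(545,88),(547,269),(90,271)) and box lid corner screws. I'll use both as fiducials.

Run:
```python
from h import *
def un(p,x0,y0,s): return (np.array(p,float)+.5)/s-.5+[x0,y0]
t=cam("top"); s=cam("scene")
def rep(name,P):
    P=np.array(P); print(name,P.round(4).tolist(),"mean",P.mean(0).round(4))
H=ray(t,un([(92,90),(545,88),(547,269),(90,271)],225,230,5),.012); rep("holes top",H)
Hs=ray(s,un([(582,645),(88,379),(692,491)],290,160,5),.012); rep("holes scene",Hs)
for a,b in((0,1),(3,2)):
    d=H[a]-H[b]; print("ang top",np.arctan2(d[1],d[0]),np.linalg.norm(d))
d=Hs[0]-Hs[1]; print("ang scene",np.arctan2(d[1],d[0]),np.linalg.norm(d), "holes 0-1 mean", (Hs[1]+Hs[2])/2)
B=ray(t,un([(160,142),(370,178),(347,303),(138,268)],405,240,10),.034); rep("box top",B)
C=ray(s,un([(220,103),(100,163),(245,272),(358,209)],210,155,10),.034); rep("box scene",C)
d=B[0]-B[1];e=B[3]-B[2];print([np.arctan2(v[1],v[0]) for v in(d,e)],np.linalg.norm(d))
for v in (C[3]-C[0],C[2]-C[1],C[0]-C[1]): print(np.arctan2(v[1],v[0]),np.linalg.norm(v))
# yellow end stop top corners z .04, rail z .020
rep("endstop top",ray(t,un([(90,115),(122,115),(122,237),(90,237)],225,230,5),.04))
rep("rail top",ray(t,un([(141,112),(250,112),(250,134),(141,134)],225,230,5),.02))
rep("rail scene", ray(s,un([(432,503),(556,569),(545,592),(417,526)],290,160,5),.02))
rep("es scene", ray(s,un([(655,455),(684,473),(608,573),(580,550)],290,160,5),.04))
```

```text
holes top [[0.5662, 0.2005, 0.012], [0.5688, -0.0243, 0.012], [0.4792, -0.0254, 0.012], [0.4769, 0.1993, 0.012]] mean [0.5228 0.0875 0.012 ]
holes scene [[0.565, 0.1993, 0.012], [0.5674, -0.0255, 0.012], [0.4739, 0.1977, 0.012]] mean [0.5354 0.1238 0.012 ]
ang top 1.5826669976229935 0.22483551897708576
ang top 1.581159475640847 0.2246779395903943
ang scene 1.5815750024609068 0.22472610621243308 holes 0-1 mean [0.52065059 0.08614245 0.012     ]
box top [[0.5521, -0.2363, 0.034], [0.5436, -0.2878, 0.034], [0.513, -0.2813, 0.034], [0.5212, -0.2302, 0.034]] mean [ 0.5324 -0.2589  0.034 ]
box scene [[0.5122, -0.2818, 0.034], [0.544, -0.2883, 0.034], [0.5519, -0.237, 0.034], [0.5211, -0.2318, 0.034]] mean [ 0.5323 -0.2597  0.034 ]
[np.float64(1.40756473588232), np.float64(1.4114006683438118)] 0.05219061975771189
1.394216540719452 0.0507491146513655
1.4183815778688713 0.051900523314767494
2.9394925272561054 0.03244262608831245
endstop top [[0.5512, 0.1975, 0.04], [0.5513, 0.182, 0.04], [0.4925, 0.1806, 0.04], [0.4924, 0.196, 0.04]] mean [0.5219 0.189  0.04  ]
rail top [[0.5547, 0.1751, 0.02], [0.5551, 0.1215, 0.02], [0.5442, 0.1214, 0.02], [0.5438, 0.1749, 0.02]] mean [0.5494 0.1482 0.02  ]
rail scene [[0.5461, 0.1228, 0.02], [0.5458, 0.1764, 0.02], [0.5578, 0.1785, 0.02], [0.5592, 0.1241, 0.02]] mean [0.5522 0.1505 0.02  ]
es scene [[0.4908, 0.185, 0.04], [0.4923, 0.1979, 0.04], [0.5518, 0.1978, 0.04], [0.5485, 0.1846, 0.04]] mean [0.5209 0.1914 0.04  ]
```

```bash
python3 - <<'E'
import workcell as w
print([n for n in dir(w) if n[0]!='_']); print(getattr(w,'grip_point_offset',None))
E
cat > mv.py <<'E'
# helper: displacement in tool axes (cm) from current pose to target, plus turn needed (deg about tool y)
from h import *
from scipy.spatial.transform import Rotation as Ro
import sys
def rel(x,y,z,jaw=None):
    s=get_state(); R=Ro.from_euler("xyz",s["tcp_rot"]).as_matrix()
    d=R.T@(np.array([x,y,z])-s["tool_pos"])*100
    print("t",round(s["t"],2),"pos",s["tool_pos"].round(4),"F",s["ft_force"].round(2),"w",round(s["width"],3),"tool y",R[:,1].round(3))
    a=np.arctan2(R[1,2],R[0,2]); print("delta cm",d.round(2),"jaw ang",round(a,4))
    if jaw is not None:
        e=(jaw-a+np.pi/2)%np.pi-np.pi/2; print("turn deg about tool y",-np.degrees(e).round(2))
E
python3 -c "
from mv import *
rel(.534,-.2495,.23,-.163)"
```

```text
['PlanningError', 'finish_job', 'get_state', 'grip_point_offset', 'read_camera']
-0.0187
t 0.3 pos [ 0.1782 -0.6249  0.231 ] F [-0.08  1.03 -0.48] w 1.0 tool y [-0.     0.001 -1.   ]
delta cm [-44.51   0.11 -26.35] jaw ang -1.293
turn deg about tool y -64.75
```

>>> send_rows(
  targets=[
    [[-3.4,0,-2.0],0],
    [[-3.4,0,-2.0],0],
    [[-3.4,0,-2.0],0],
    [[-3.4,0,-2.0],0],
    [[-3.4,0,-2.0],0],
    [[-3.4,0,-2.0],0],
    [[-3.4,0,-2.0],0],
    [[-3.4,0,-2.0],0],
    [[-3.4,0,-2.0],0],
    [[-3.4,0,-2.0],0],
    [[-3.4,0,-2.0],0],
    [[-3.4,0,-2.0],0],
  ],
)

```text
t: 1.3
tool_pos: [0.51, -0.2776, 0.2288]
tcp_rot: [-1.567, -0.005, -2.884]
ft_force: [0.9, -0.0, -0.4]
width: 1.001
```

>>> send_rows(
  targets=[
    [[0,0,0],-6.5],
    [[0,0,0],-6.5],
    [[0,0,0],-6.5],
    [[0,0,0],-6.5],
    [[0,0,0],-6.5],
    [[0,0,0],-6.5],
    [[0,0,0],-6.5],
    [[0,0,0],-6.5],
    [[0,0,0],-6.5],
    [[0,0,0],-6.5],
    [[0,0,0],0],
  ],
)

```text
t: 2.22
tool_pos: [0.5187, -0.263, 0.2284]
tcp_rot: [-1.572, 0.0, -1.679]
ft_force: [-0.0, -0.2, -0.5]
width: 1.001
```

```bash
python3 -c "
from mv import *
rel(.534,-.2495,.1,-.163)"
```

```text
t 2.22 pos [ 0.5187 -0.263   0.2284] F [-0.01 -0.2  -0.5 ] w 1.001 tool y [-0.001  0.    -1.   ]
delta cm [-1.51 12.84  1.39] jaw ang -0.1081
turn deg about tool y 3.15
```

>>> send_rows(
  targets=[
    [[-0.8,3,0.7],1.5],
    [[-0.7,3,0.7],1.5],
    [[0,3,0],0],
    [[0,2,0],0],
    [[0,0,0],0],
    [[0,0,0],0],
  ],
)

```text
t: 2.72
tool_pos: [0.5363, -0.2508, 0.1169]
tcp_rot: [-1.567, -0.002, -1.758]
ft_force: [0.2, 0.3, 1.4]
width: 1.0
```

```bash
python3 -c "
from mv import *
rel(.534,-.2495,.014,-.163)
c=cam('scene'); crop(c,180,100,340,240,5,'pics/a1.png')
c=cam('top'); crop(c,360,200,500,320,5,'pics/a2.png')"
```

```text
t 2.72 pos [ 0.5363 -0.2508  0.1169] F [0.2  0.28 1.45] w 1.0 tool y [ 0.004 -0.002 -1.   ]
delta cm [-0.1  10.29 -0.29] jaw ang -0.187
turn deg about tool y -1.38
```

View pics/a1.png

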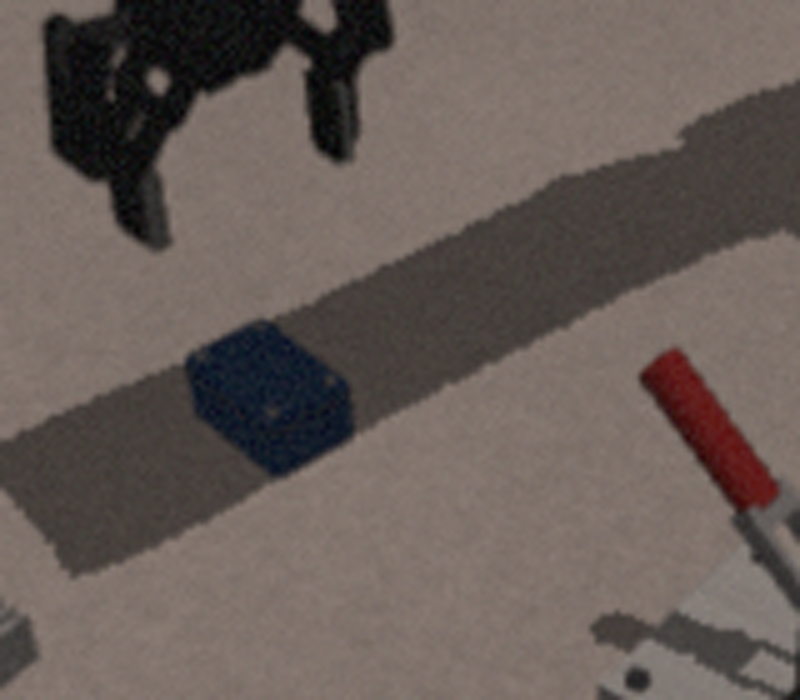

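View pics/a2.png

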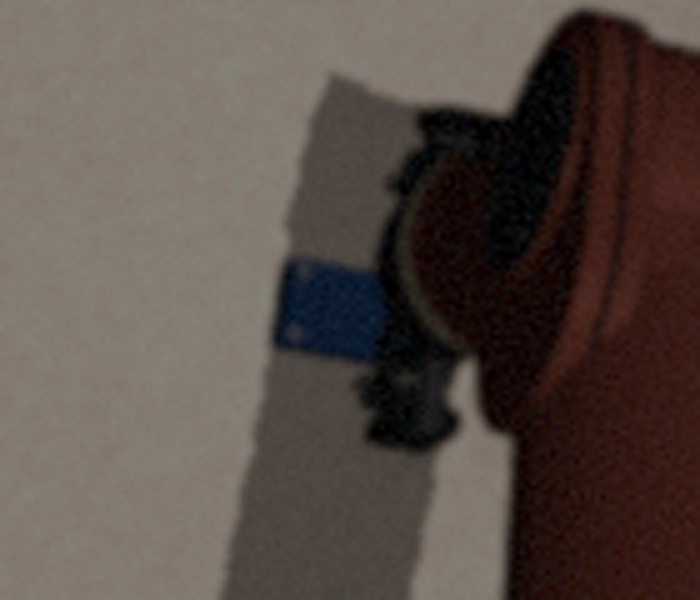

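Pictures show both fingers straddling the box's long sides. Descending.

>>> send_rows(
  targets=[
    [[-0.1,3,-0.3],-1.4],
    [[0,3,0],0],
    [[0,2,0],0],
    [[0,1,0],0],
    [[0,0,0],0],
    [[0,0,0],0],
    [[0,0,0],0],
  ],
)

```text
t: 3.4
tool_pos: [0.5427, -0.2549, 0.0385]
tcp_rot: [-1.546, -0.009, -1.739]
ft_force: [0.5, -0.0, -0.0]
width: 1.002
```

```bash
python3 -c "
from mv import *
rel(.534,-.2495,.014,-.163)"
```

```text
t 3.4 pos [ 0.5427 -0.2549  0.0385] F [ 0.48 -0.02 -0.  ] w 1.002 tool y [ 0.023 -0.013 -1.   ]
delta cm [-0.41  2.43 -1.01] jaw ang -0.1683
turn deg about tool y -0.3
```

>>> send_rows(
  targets=[
    [[0,-3,0],0],
    [[0,-3,0],0],
    [[0,-2,0],0],
    [[0,0,0],0],
    [[0,0,0],0],
    [[0,0,0],0],
  ],
)

```text
t: 3.9
tool_pos: [0.5441, -0.2552, 0.131]
tcp_rot: [-1.536, -0.012, -1.741]
ft_force: [0.2, -0.3, 0.4]
width: 0.995
```

>>> send_rows(
  targets=[
    [[0,1,0],0],
    [[0,1,0],0],
    [[0,1,0],0],
    [[0,1,0],0],
    [[0,0,0],0],
    [[0,0,0],0],
  ],
)

```text
t: 4.4
tool_pos: [0.5431, -0.2549, 0.0823]
tcp_rot: [-1.542, -0.01, -1.74]
ft_force: [0.0, 0.1, -0.2]
width: 1.003
```

>>> send_rows(
  targets=[
    [[-0.4,0,-1.0],0],
    [[0,0,0],0],
    [[0,0,0],0],
  ],
)

```text
t: 4.65
tool_pos: [0.5331, -0.2488, 0.0801]
tcp_rot: [-1.545, -0.009, -1.74]
ft_force: [0.3, 0.5, -0.5]
width: 0.999
```

>>> send_rows(
  targets=[
    [[0,0,0],0],
    [[0,0,0],0],
    [[0,0,0],0],
    [[0,0,0],0],
  ],
)

```text
t: 4.98
tool_pos: [0.5345, -0.2496, 0.0809]
tcp_rot: [-1.543, -0.009, -1.74]
ft_force: [-1.4, -0.1, 0.9]
width: 1.005
```

```bash
python3 -c "
from mv import *
rel(.534,-.2495,.014,-.163); print(get_state()['tcp_rot'])"
```

```text
t 4.98 pos [ 0.5345 -0.2496  0.0809] F [-1.41 -0.05  0.87] w 1.005 tool y [ 0.026 -0.014 -1.   ]
delta cm [-0.06  6.69 -0.23] jaw ang -0.1694
turn deg about tool y -0.37
[-1.54320697 -0.00944372 -1.74047625]
```

>>> send_rows(
  targets=[
    [[0,2.5,0],0],
    [[0,1.5,0],0],
    [[0,0,0],0],
    [[0,0,0],0],
    [[0,0,0],0],
    [[0,0,0],0],
  ],
)

```text
t: 5.48
tool_pos: [0.5381, -0.2514, 0.043]
tcp_rot: [-1.538, -0.011, -1.741]
ft_force: [0.1, -0.1, -0.1]
width: 0.997
```

>>> send_rows(
  targets=[
    [[0,-1,0],0],
    [[0,-1,0],0],
    [[0,-1,0],0],
    [[0,-1,0],0],
    [[0,0,0],0],
    [[0,0,0],0],
    [[0,0,0],0],
  ],
)

```text
t: 6.07
tool_pos: [0.5392, -0.2517, 0.0929]
tcp_rot: [-1.531, -0.013, -1.741]
ft_force: [-0.1, -0.0, 0.2]
width: 0.997
```

>>> send_rows(
  targets=[
    [[0,0,-1],0],
    [[0,0,-1],0],
    [[0,0,-1],0],
    [[0,0,-1],0],
    [[0,0,0],0],
    [[0,0,0],0],
    [[0,0,0],0],
  ],
)

```text
t: 6.65
tool_pos: [0.4923, -0.2433, 0.0881]
tcp_rot: [-1.537, -0.012, -1.742]
ft_force: [-0.6, 0.5, 0.6]
width: 0.997
```

>>> send_rows(
  targets=[
    [[0,0,2],0],
    [[0,0,2],0],
    [[0,0,0],0],
    [[0,0,0],0],
    [[0,0,0],0],
  ],
)

```text
t: 7.07
tool_pos: [0.5331, -0.2504, 0.0885]
tcp_rot: [-1.538, -0.012, -1.742]
ft_force: [-1.0, -0.1, 0.2]
width: 0.997
```

>>> send_rows(
  targets=[
    [[0,0,-1],0],
    [[0,0,-1],0],
    [[0,0,-1],0],
    [[0,0,-1],0],
    [[0,0,-1],0],
    [[0,0,-1],0],
    [[0,0,0],0],
    [[0,0,3],0],
    [[0,0,3],0],
    [[0,0,0],0],
    [[0,0,0],0],
    [[0,0,0],0],
  ],
)

```text
t: 8.07
tool_pos: [0.5185, -0.2499, 0.0868]
tcp_rot: [-1.544, -0.015, -1.747]
ft_force: [0.2, -0.2, -0.6]
width: 1.0
```

>>> send_rows(
  targets=[
    [[0,0,-1],0],
    [[0,0,-1],0],
    [[0,0,-1],0],
    [[0,0,-1],0],
    [[0,0,-1],0],
    [[0,0,-1],0],
    [[0,0,0],0],
    [[0,0,0],0],
    [[0,0,3],0],
    [[0,0,3],0],
    [[0,0,0],0],
    [[0,0,0],0],
  ],
)

```text
t: 9.07
tool_pos: [0.5036, -0.2496, 0.0855]
tcp_rot: [-1.55, -0.019, -1.753]
ft_force: [0.3, 0.6, 0.6]
width: 1.0
```

>>> send_rows(
  targets=[
    [[1,0,0],0],
    [[1,0,0],0],
    [[1,0,0],0],
    [[1,0,0],0],
    [[0,0,0],0],
    [[0,0,0],0],
  ],
)

```text
t: 9.57
tool_pos: [0.4927, -0.2946, 0.0861]
tcp_rot: [-1.551, -0.02, -1.756]
ft_force: [0.6, 0.0, -0.2]
width: 0.998
```

>>> send_rows(
  targets=[
    [[-2,0,0],0],
    [[-2,0,0],0],
    [[0,0,0],0],
    [[0,0,0],0],
    [[0,0,0],0],
  ],
)

```text
t: 9.98
tool_pos: [0.4987, -0.2558, 0.0854]
tcp_rot: [-1.551, -0.02, -1.76]
ft_force: [0.3, 0.7, 0.3]
width: 1.001
```

```bash
python3 -c "
from mv import *
rel(.534,-.2495,.05,-.163)"
```

```text
t 9.98 pos [ 0.4987 -0.2558  0.0854] F [0.29 0.67 0.32] w 1.001 tool y [ 0.015 -0.024 -1.   ]
delta cm [-1.36  3.58  3.28] jaw ang -0.1886
turn deg about tool y -1.47
```

>>> send_rows(
  targets=[
    [[-0.5,0,1.2],-0.5],
    [[-0.5,0,1.1],-0.5],
    [[-0.4,0,1.0],-0.4],
    [[0,0.6,0],0],
    [[0,0.6,0],0],
    [[0,0.6,0],0],
    [[0,0.6,0],0],
    [[0,0.4,0],0],
    [[0,0.2,0],0],
    [[0,0,0],0],
    [[0,0,0],0],
  ],
)

```text
t: 10.9
tool_pos: [0.5364, -0.2503, 0.0507]
tcp_rot: [-1.555, -0.021, -1.736]
ft_force: [0.3, 0.5, -0.7]
width: 1.004
```

```bash
python3 -c "
from mv import *
rel(.534,-.2495,.014,-.163)"
```

```text
t 10.9 pos [ 0.5364 -0.2503  0.0507] F [ 0.25  0.46 -0.67] w 1.004 tool y [ 0.013 -0.023 -1.   ]
delta cm [-0.11  3.66 -0.3 ] jaw ang -0.1645
turn deg about tool y -0.09
```

>>> send_rows(
  targets=[
    [[0,0.6,-0.1],0],
    [[0,0.6,-0.1],0],
    [[0,0.6,-0.1],0],
    [[0,0.6,0],0],
    [[0,0.6,0],0],
    [[0,0.3,0],0],
    [[0,0.1,0],0],
    [[0,0,0],0],
    [[0,0,0],0],
  ],
)

```text
t: 11.65
tool_pos: [0.5332, -0.251, 0.0131]
tcp_rot: [-1.554, -0.021, -1.736]
ft_force: [-0.0, -0.1, 0.2]
width: 0.999
```

```bash
python3 -c "
from mv import *
rel(.534,-.2495,.014,-.163)
c=cam('scene'); crop(c,180,100,340,240,5,'pics/b1.png')"
```

```text
t 11.65 pos [ 0.5332 -0.251   0.0131] F [-0.02 -0.15  0.16] w 0.999 tool y [ 0.013 -0.023 -1.   ]
delta cm [-0.16 -0.09  0.06] jaw ang -0.1652
turn deg about tool y -0.12
```

View pics/b1.png

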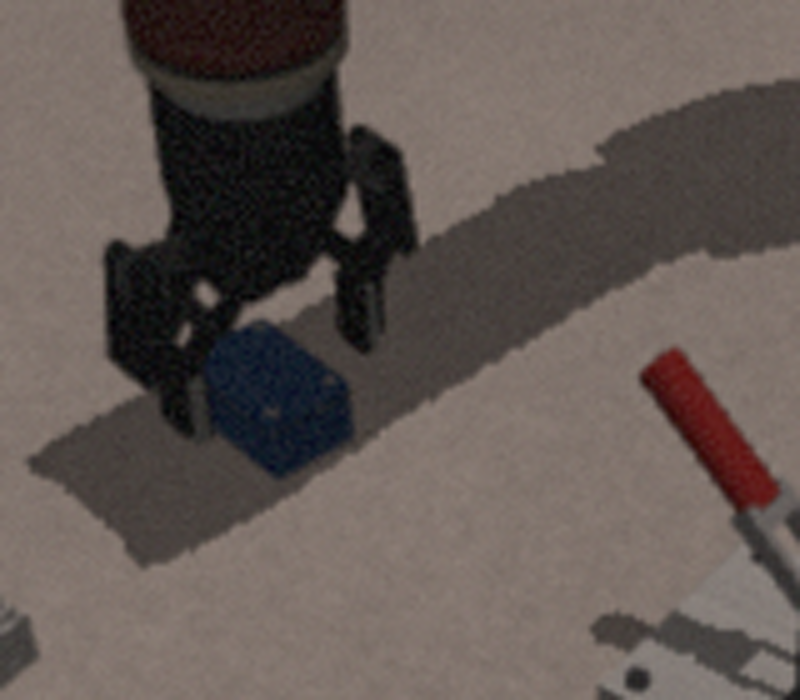

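Fingers straddle the box at its flanks (tips near (190,420) and (360,345), box between). Closing.

>>> send_rows(
  targets=[
    [[0,0,0],0],
    [[0,0,0],0],
    [[0,0,0],0],
    [[0,0,0],0],
    [[0,0,0],0],
    [[0,0,0],0],
    [[0,0,0],0],
    [[0,0,0],0],
    [[0,0,0],0],
  ],
  claw=30,
  newtons=40,
)

```text
t: 12.45
tool_pos: [0.534, -0.2512, 0.0144]
tcp_rot: [-1.552, -0.022, -1.736]
ft_force: [0.4, -0.8, -0.5]
width: 0.504
```

```bash
python3 -c "
from mv import *
rel(.534,-.2495,.25,-.163)
c=cam('scene'); crop(c,180,100,340,240,5,'pics/b2.png')"
```

```text
t 12.45 pos [ 0.534  -0.2512  0.0144] F [ 0.37 -0.81 -0.51] w 0.504 tool y [ 0.014 -0.024 -1.   ]
delta cm [  0.34 -23.56   0.4 ] jaw ang -0.165
turn deg about tool y -0.12
```

View pics/b2.png

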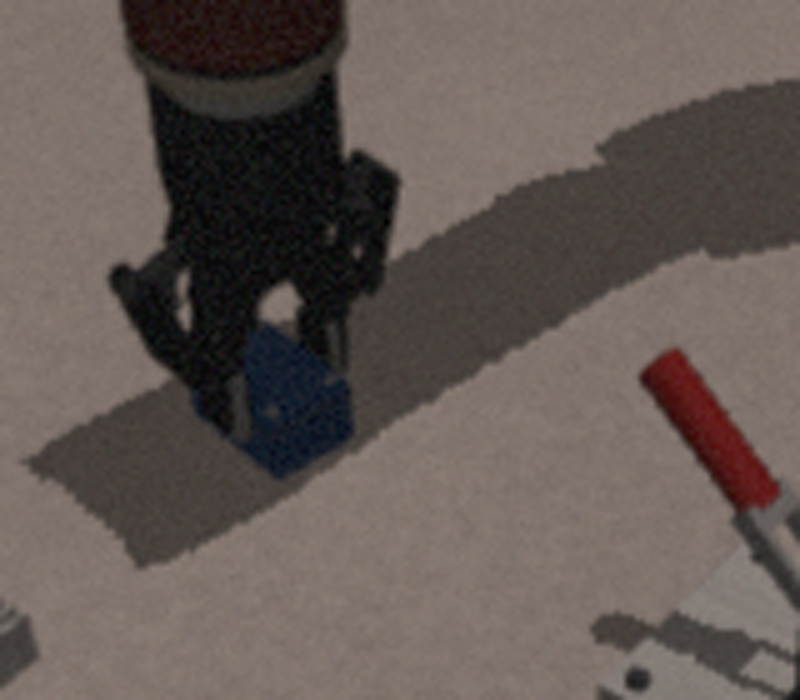

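>>> send_rows(
  targets=[
    [[0,-0.5,0],0],
    [[0,-1,0],0],
    [[0,-1.5,0],0],
    [[0,-1.5,0],0],
    [[0,-1.5,0],0],
    [[0,-1.5,0],0],
    [[0,-1.5,0],0],
    [[0,-1.5,0],0],
    [[0,-1.5,0],0],
    [[0,-1.5,0],0],
    [[0,-1.5,0],0],
    [[0,-1,0],0],
  ],
)

```text
t: 13.5
tool_pos: [0.5277, -0.2447, 0.185]
tcp_rot: [-1.56, -0.019, -1.735]
ft_force: [0.7, 0.4, -3.3]
width: 0.503
```

```bash
python3 -c "
from mv import *
rel(.516,.1565,.19,.011); print(get_state()['tcp_rot'])"
```

```text
t 13.5 pos [ 0.5277 -0.2447  0.185 ] F [ 0.7   0.44 -3.26] w 0.503 tool y [ 0.007 -0.02  -1.   ]
delta cm [-39.37  -1.33  -7.68] jaw ang -0.1636
turn deg about tool y -10.0
[-1.56009471 -0.01889471 -1.7345545 ]
```

>>> send_rows(
  targets=[
    [[-1,0,-0.4],-2.5],
    [[-2,0,-0.6],-2.5],
    [[-2,0,-0.6],-2.5],
    [[-2,0,-0.6],-2.5],
    [[-2,0,-0.2],0],
    [[-2,0,-0.2],0],
    [[-2,0,-0.2],0],
    [[-2,0,-0.2],0],
    [[-2,0,-0.2],0],
    [[-2,0,-0.2],0],
    [[-1,0,0],0],
    [[0,0,0],0],
  ],
)

```text
t: 14.5
tool_pos: [0.4885, -0.0233, 0.1824]
tcp_rot: [-1.566, -0.023, -1.534]
ft_force: [-0.4, -0.9, -2.4]
width: 0.502
```

```bash
python3 -c "
from mv import *
rel(.516,.1565,.19,.011); print(get_state()['tcp_rot'])"
```

```text
t 14.5 pos [ 0.4885 -0.0233  0.1824] F [-0.4  -0.93 -2.39] w 0.502 tool y [ 0.006 -0.023 -1.   ]
delta cm [-17.85  -1.16   3.41] jaw ang 0.0366
turn deg about tool y 1.47
[-1.56603912 -0.02337527 -1.53429043]
```

>>> send_rows(
  targets=[
    [[-1,-0.2,0.3],0.5],
    [[-2,-0.2,0.4],0.5],
    [[-2,-0.2,0.4],0.5],
    [[-2,-0.2,0.4],0],
    [[-2,0,0.4],0],
    [[-2,0,0.4],0],
    [[-2,0,0.3],0],
    [[-2,0,0.3],0],
    [[-1,0,0.2],0],
    [[0,0,0],0],
    [[0,0,0],0],
  ],
)

```text
t: 15.42
tool_pos: [0.5176, 0.1347, 0.1847]
tcp_rot: [-1.569, -0.029, -1.566]
ft_force: [0.5, 0.6, -2.8]
width: 0.504
```

```bash
python3 -c "
from mv import *
rel(.516,.1565,.06,.011); print(get_state()['tcp_rot'])"
```

```text
t 15.42 pos [0.5176 0.1347 0.1847] F [ 0.47  0.59 -2.76] w 0.504 tool y [ 0.002 -0.029 -1.   ]
delta cm [-2.53 12.4  -0.17] jaw ang 0.0051
turn deg about tool y -0.34
[-1.5693519  -0.02874208 -1.56571761]
```

>>> send_rows(
  targets=[
    [[-0.8,0,-0.2],-0.3],
    [[-0.8,0,0],0],
    [[-0.5,0,0],0],
    [[-0.2,0,0],0],
    [[0,0,0],0],
    [[0,0,0],0],
    [[0,0,0],0],
  ],
)

```text
t: 16.0
tool_pos: [0.5155, 0.1546, 0.1836]
tcp_rot: [-1.57, -0.032, -1.565]
ft_force: [-0.4, -1.3, -2.4]
width: 0.504
```

```bash
python3 -c "
from mv import *
rel(.516,.1565,.06,.011)
c=cam('top'); crop(c,190,190,370,320,4,'pics/c1.png')
c=cam('scene'); crop(c,290,100,490,300,4,'pics/c2.png')"
```

```text
t 16.0 pos [0.5155 0.1546 0.1836] F [-0.36 -1.29 -2.38] w 0.504 tool y [ 0.001 -0.032 -1.   ]
delta cm [-0.58 12.35  0.04] jaw ang 0.0054
turn deg about tool y -0.32
```

View pics/c2.png

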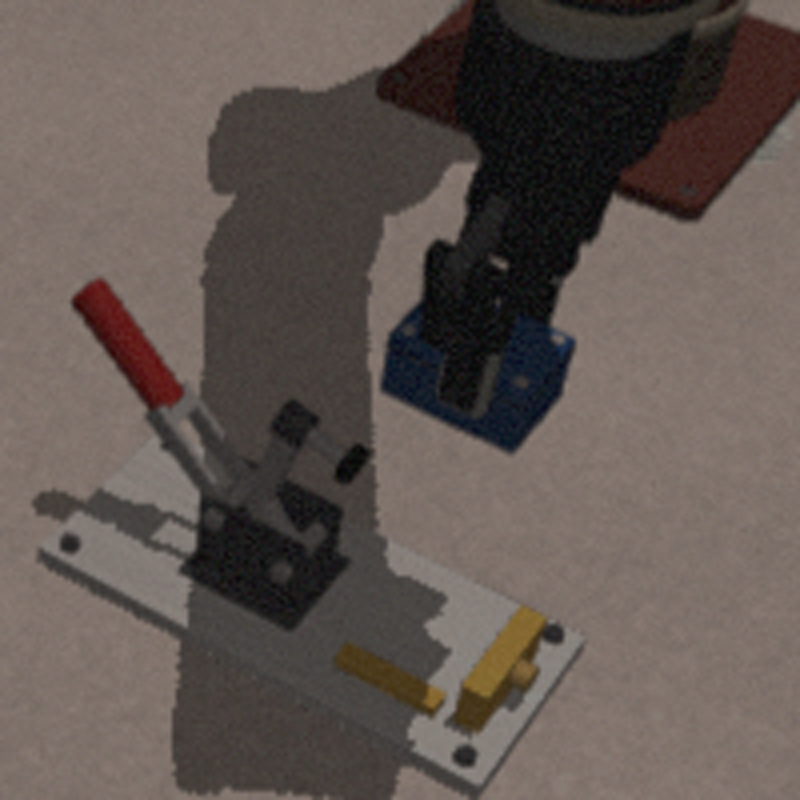

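>>> send_rows(
  targets=[
    [[0,0.5,0],0],
    [[0,1.0,0],0],
    [[0,1.2,0],0],
    [[0,1.2,0],-0.3],
    [[0,1.2,0],0],
    [[0,1.2,0],0],
    [[0,1.2,0],0],
    [[0,1.2,0],0],
    [[0,1.0,0],0],
    [[0,0.5,0],0],
    [[0,0,0],0],
    [[0,0,0],0],
  ],
)

```text
t: 17.1
tool_pos: [0.5138, 0.1495, 0.0676]
tcp_rot: [-1.575, -0.032, -1.56]
ft_force: [0.4, 0.7, -2.9]
width: 0.506
```

```bash
python3 -c "
from mv import *
rel(.516,.155,.045,.011)
c=cam('top'); crop(c,190,190,370,320,4,'pics/d1.png')
c=cam('scene'); crop(c,290,100,490,300,4,'pics/d2.png')"
```

```text
t 17.1 pos [0.5138 0.1495 0.0676] F [ 0.38  0.66 -2.85] w 0.506 tool y [-0.004 -0.032 -0.999]
delta cm [-0.62  2.24  0.24] jaw ang 0.0103
turn deg about tool y -0.04
```

View pics/d2.png

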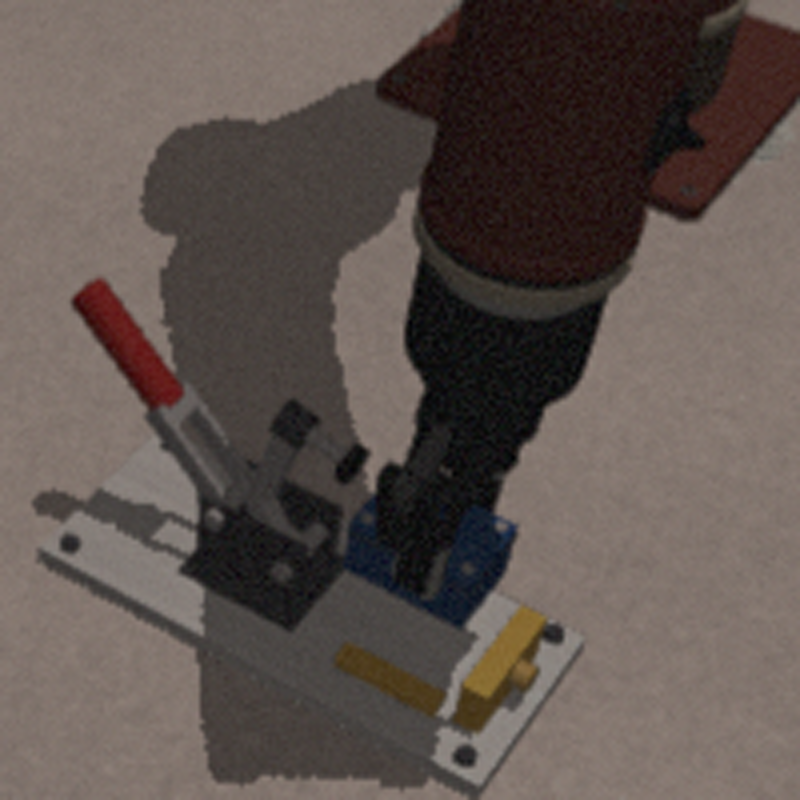

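View pics/d1.png

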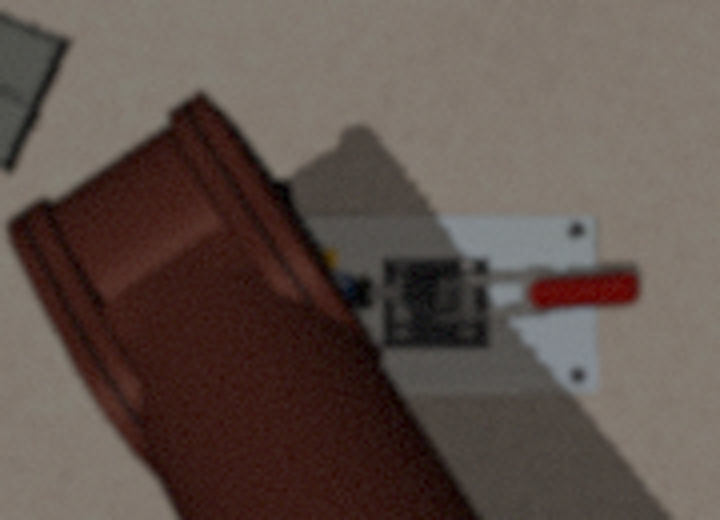

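>>> send_rows(
  targets=[
    [[-0.3,0,0.1],0],
    [[-0.3,0.5,0.1],0],
    [[0,0.6,0],0],
    [[0,0.6,0],0],
    [[0,0.5,0],0],
    [[0,0.3,0],0],
    [[0,0,0],0],
    [[0,0,0],0],
    [[0,0,0],0],
  ],
)

```text
t: 17.95
tool_pos: [0.5176, 0.156, 0.0421]
tcp_rot: [-1.571, -0.032, -1.561]
ft_force: [0.8, -0.7, -2.7]
width: 0.506
```

```bash
python3 -c "
from mv import *
rel(.516,.155,.0265,.011)
c=cam('scene'); crop(c,290,100,490,300,4,'pics/e2.png')"
```

```text
t 17.95 pos [0.5176 0.156  0.0421] F [ 0.82 -0.66 -2.74] w 0.506 tool y [ 0.    -0.032 -1.   ]
delta cm [ 0.05  1.56 -0.16] jaw ang 0.0102
turn deg about tool y -0.05
```

View pics/e2.png

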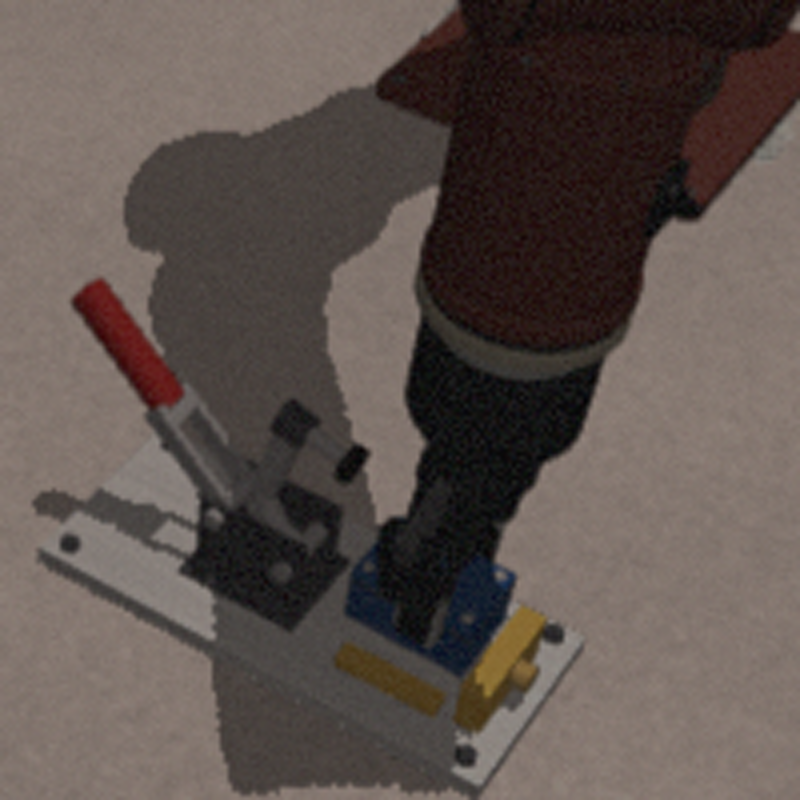

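>>> send_rows(
  targets=[
    [[0,0.4,-0.1],0],
    [[0,0.4,0],0],
    [[0,0.3,0],0],
    [[0,0.1,0],0],
    [[0,0,0],0],
    [[0,0,0],0],
  ],
)

```text
t: 18.5
tool_pos: [0.5169, 0.1554, 0.0293]
tcp_rot: [-1.57, -0.032, -1.561]
ft_force: [0.1, 0.3, -2.2]
width: 0.504
```

```bash
python3 -c "
from mv import *
rel(.516,.155,.0265,.011)"
```

```text
t 18.5 pos [0.5169 0.1554 0.0293] F [ 0.07  0.3  -2.16] w 0.504 tool y [ 0.001 -0.032 -1.   ]
delta cm [ 0.03  0.28 -0.09] jaw ang 0.0099
turn deg about tool y -0.07
```

>>> send_rows(
  targets=[
    [[0,0.1,0],0],
    [[0,0.1,0],0],
    [[0,0,0],0],
    [[0,0,0],0],
  ],
)

```text
t: 18.83
tool_pos: [0.5171, 0.1555, 0.0273]
tcp_rot: [-1.569, -0.031, -1.561]
ft_force: [-0.2, 0.7, -2.5]
width: 0.504
```

>>> send_rows(
  targets=[
    [[0,0.05,0],0],
    [[0,0.05,0],0],
    [[0,0,0],0],
  ],
)

```text
t: 19.08
tool_pos: [0.5173, 0.1555, 0.0268]
tcp_rot: [-1.569, -0.032, -1.561]
ft_force: [-0.4, -0.2, -2.6]
width: 0.507
```

>>> send_rows(
  targets=[
    [[0,0.1,0],0],
    [[0,0,0],0],
  ],
)

```text
t: 19.25
tool_pos: [0.5175, 0.1555, 0.0269]
tcp_rot: [-1.568, -0.032, -1.561]
ft_force: [0.1, -0.4, -2.1]
width: 0.505
```

>>> send_rows(
  targets=[
    [[0,0.1,0],0],
    [[0,0,0],0],
  ],
)

```text
t: 19.42
tool_pos: [0.5177, 0.1555, 0.0268]
tcp_rot: [-1.568, -0.033, -1.561]
ft_force: [-0.8, 0.1, -2.6]
width: 0.507
```

>>> send_rows(
  targets=[
    [[0,0.1,0],0],
    [[0,0,0],0],
  ],
)

```text
t: 19.58
tool_pos: [0.5178, 0.1555, 0.0267]
tcp_rot: [-1.567, -0.034, -1.561]
ft_force: [-1.5, 0.1, -1.8]
width: 0.501
```

>>> send_rows(
  targets=[
    [[0,0.2,0],0],
    [[0,0.2,0],0],
  ],
)

```text
t: 19.75
tool_pos: [0.5182, 0.1554, 0.0261]
tcp_rot: [-1.567, -0.036, -1.562]
ft_force: [-18.7, -5.2, 41.7]
width: 0.506
```

>>> send_rows(
  targets=[
    [[0,0,0],0],
  ],
)

```text
t: 19.83
tool_pos: [0.5184, 0.1556, 0.0269]
tcp_rot: [-1.566, -0.036, -1.562]
ft_force: [-0.2, -0.2, -3.4]
width: 0.508
```

>>> send_rows(
  targets=[
    [[0,0,0.05],0],
    [[0,0,0.05],0],
  ],
)

```text
t: 20.0
tool_pos: [0.5197, 0.1558, 0.0268]
tcp_rot: [-1.565, -0.036, -1.561]
ft_force: [-0.6, -0.7, -3.2]
width: 0.507
```

>>> send_rows(
  targets=[
    [[0,0,0.05],0],
    [[0,0,0.05],0],
  ],
)

```text
t: 20.17
tool_pos: [0.5201, 0.1556, 0.0263]
tcp_rot: [-1.566, -0.036, -1.561]
ft_force: [-7.6, -2.1, 11.2]
width: 0.51
```

>>> send_rows(
  targets=[
    [[0,0,0.05],0],
    [[0,0,0.05],0],
  ],
)

```text
t: 20.33
tool_pos: [0.5202, 0.1556, 0.0264]
tcp_rot: [-1.569, -0.037, -1.561]
ft_force: [-4.2, -1.0, 5.3]
width: 0.506
```

>>> send_rows(
  targets=[
    [[0,-0.05,0.03],0],
    [[0,0,0.05],0],
  ],
)

```text
t: 20.5
tool_pos: [0.5207, 0.1557, 0.0265]
tcp_rot: [-1.57, -0.037, -1.561]
ft_force: [-2.6, -0.7, 1.5]
width: 0.503
```

>>> send_rows(
  targets=[
    [[0,0,0.05],0],
    [[0,0,0.05],0],
  ],
)

```text
t: 20.67
tool_pos: [0.5211, 0.1557, 0.0265]
tcp_rot: [-1.571, -0.037, -1.561]
ft_force: [-4.9, -1.9, 6.0]
width: 0.505
```

>>> send_rows(
  targets=[
    [[0,-0.07,0.05],0],
    [[0,-0.03,0.05],0],
  ],
)

```text
t: 20.83
tool_pos: [0.5222, 0.1557, 0.0271]
tcp_rot: [-1.571, -0.037, -1.561]
ft_force: [0.1, 0.3, -3.2]
width: 0.503
```

>>> send_rows(
  targets=[
    [[0,-0.01,0.05],0],
    [[0,-0.01,0.05],0],
  ],
)

```text
t: 21.0
tool_pos: [0.5225, 0.1556, 0.0267]
tcp_rot: [-1.573, -0.037, -1.561]
ft_force: [-3.9, 0.4, -0.0]
width: 0.504
```

>>> send_rows(
  targets=[
    [[0,-0.02,0.04],0],
    [[0,-0.01,0.05],0],
  ],
)

```text
t: 21.17
tool_pos: [0.5225, 0.1556, 0.0266]
tcp_rot: [-1.575, -0.038, -1.56]
ft_force: [-5.6, -0.2, 3.9]
width: 0.504
```

>>> send_rows(
  targets=[
    [[0,-0.01,0.05],0],
    [[0,-0.01,0.05],0],
  ],
)

```text
t: 21.33
tool_pos: [0.5226, 0.1556, 0.0267]
tcp_rot: [-1.577, -0.038, -1.56]
ft_force: [-5.1, -1.6, 1.3]
width: 0.506
```

>>> send_rows(
  targets=[
    [[0,-0.03,0.08],0],
    [[0,-0.03,0.08],0],
  ],
)

```text
t: 21.5
tool_pos: [0.5226, 0.1556, 0.0268]
tcp_rot: [-1.58, -0.039, -1.56]
ft_force: [-4.5, -0.1, 0.1]
width: 0.506
```

>>> send_rows(
  targets=[
    [[0,-0.02,0.1],0],
    [[0,-0.02,0.1],0],
  ],
)

```text
t: 21.67
tool_pos: [0.5227, 0.1556, 0.0268]
tcp_rot: [-1.584, -0.04, -1.559]
ft_force: [-6.6, -0.5, 2.6]
width: 0.509
```

>>> send_rows(
  targets=[
    [[0,-0.05,0.18],0],
    [[0,-0.05,0.18],0],
  ],
)

```text
t: 21.83
tool_pos: [0.5228, 0.1555, 0.027]
tcp_rot: [-1.591, -0.042, -1.558]
ft_force: [-10.3, -0.1, 3.4]
width: 0.504
```

```bash
python3 -c "
from mv import *
rel(.5226,.1595,.0265,.011)
c=cam('scene'); crop(c,340,200,450,300,7,'pics/f2.png')"
```

```text
t 21.83 pos [0.5228 0.1555 0.027 ] F [-10.29  -0.12   3.39] w 0.504 tool y [-0.019 -0.042 -0.999]
delta cm [-0.4   0.04 -0.01] jaw ang 0.0122
turn deg about tool y 0.07
```

View pics/f2.png

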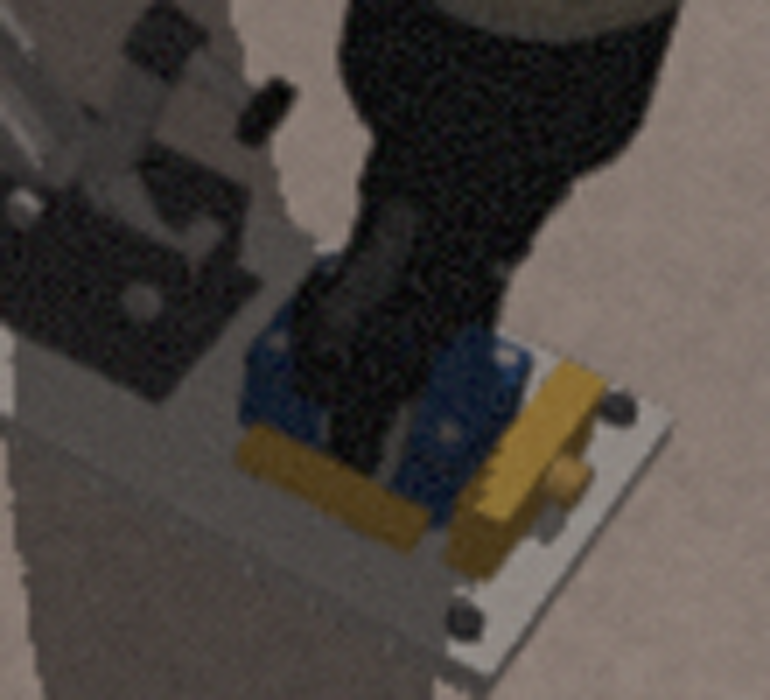

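>>> send_rows(
  targets=[
    [[-0.05,-0.03,0.02],0],
    [[-0.05,-0.01,0.02],0],
  ],
)

```text
t: 22.05
tool_pos: [0.5227, 0.1558, 0.0272]
tcp_rot: [-1.592, -0.044, -1.558]
ft_force: [-3.9, -2.9, 1.4]
width: 0.505
```

>>> send_rows(
  targets=[
    [[-0.05,-0.01,0.02],0],
    [[-0.05,-0.01,0.02],0],
  ],
)

```text
t: 22.22
tool_pos: [0.5227, 0.1559, 0.0272]
tcp_rot: [-1.593, -0.045, -1.558]
ft_force: [-5.4, -2.0, 2.1]
width: 0.502
```

>>> send_rows(
  targets=[
    [[-0.05,-0.01,0.02],0],
    [[-0.05,-0.01,0.02],0],
  ],
)

```text
t: 22.38
tool_pos: [0.5227, 0.1559, 0.0272]
tcp_rot: [-1.595, -0.047, -1.559]
ft_force: [-4.4, -2.8, 1.9]
width: 0.507
```

>>> send_rows(
  targets=[
    [[-0.12,-0.04,-0.01],0],
    [[-0.1,-0.01,0],0],
  ],
)

```text
t: 22.55
tool_pos: [0.5227, 0.1572, 0.0274]
tcp_rot: [-1.595, -0.048, -1.56]
ft_force: [-2.4, -1.8, -1.7]
width: 0.511
```

>>> send_rows(
  targets=[
    [[-0.1,-0.01,0],0],
    [[-0.1,-0.01,0],0],
  ],
)

```text
t: 22.72
tool_pos: [0.5226, 0.1581, 0.0273]
tcp_rot: [-1.595, -0.049, -1.561]
ft_force: [-4.0, -3.9, 1.7]
width: 0.509
```

>>> send_rows(
  targets=[
    [[-0.1,-0.03,0],0],
    [[-0.08,-0.01,0],0],
  ],
)

```text
t: 22.88
tool_pos: [0.5226, 0.1595, 0.0274]
tcp_rot: [-1.596, -0.05, -1.562]
ft_force: [-2.5, -2.4, -1.4]
width: 0.504
```

>>> send_rows(
  targets=[
    [[-0.1,-0.02,0],0],
    [[-0.08,-0.01,0],0],
  ],
)

```text
t: 23.05
tool_pos: [0.5226, 0.1598, 0.0274]
tcp_rot: [-1.596, -0.052, -1.562]
ft_force: [-3.6, -5.6, 1.1]
width: 0.506
```

>>> send_rows(
  targets=[
    [[-0.1,-0.03,0],0],
    [[-0.1,-0.02,0],0],
  ],
)

```text
t: 23.22
tool_pos: [0.5226, 0.1597, 0.0275]
tcp_rot: [-1.597, -0.055, -1.563]
ft_force: [-3.4, -6.8, 0.6]
width: 0.508
```

>>> send_rows(
  targets=[
    [[-0.12,-0.02,0],0],
    [[-0.12,-0.02,0],0],
  ],
)

```text
t: 23.38
tool_pos: [0.5226, 0.1598, 0.0275]
tcp_rot: [-1.598, -0.059, -1.564]
ft_force: [-3.8, -7.4, 0.6]
width: 0.501
```

>>> send_rows(
  targets=[
    [[-0.16,-0.03,0.02],0],
    [[-0.16,-0.03,0.02],0],
  ],
)

```text
t: 23.55
tool_pos: [0.5226, 0.1597, 0.0276]
tcp_rot: [-1.6, -0.064, -1.565]
ft_force: [-4.7, -7.7, 2.4]
width: 0.504
```

```bash
python3 -c "
from mv import *
rel(.5226,.1598,.0265,.011)
c=cam('scene'); crop(c,340,200,450,300,7,'pics/g2.png')"
```

```text
t 23.55 pos [0.5226 0.1597 0.0276] F [-4.74 -7.65  2.36] w 0.504 tool y [-0.029 -0.064 -0.998]
delta cm [-0.01  0.11  0.01] jaw ang 0.0041
turn deg about tool y -0.4
```

View pics/g2.png

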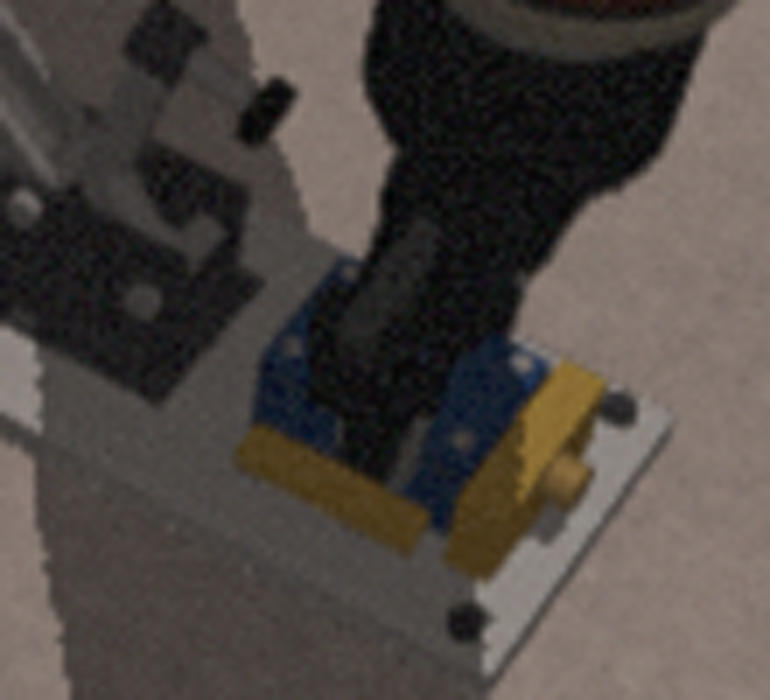

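>>> send_rows(
  targets=[
    [[0,0,0],0],
    [[0,0,0],0],
    [[0,0,0],0],
    [[0,0,0],0],
  ],
  claw=70,
)

```text
t: 23.93
tool_pos: [0.5255, 0.162, 0.0291]
tcp_rot: [-1.594, -0.061, -1.565]
ft_force: [0.3, 0.1, -0.3]
width: 0.697
```

```bash
python3 -c "
from mv import *
rel(.5226,.1598,.0265,.011)
c=cam('scene'); crop(c,340,200,450,300,7,'pics/g3.png')"
```

```text
t 23.93 pos [0.5255 0.162  0.0291] F [ 0.26  0.07 -0.35] w 0.697 tool y [-0.022 -0.061 -0.998]
delta cm [ 0.21  0.28 -0.29] jaw ang 0.0048
turn deg about tool y -0.35
```

View pics/g3.png

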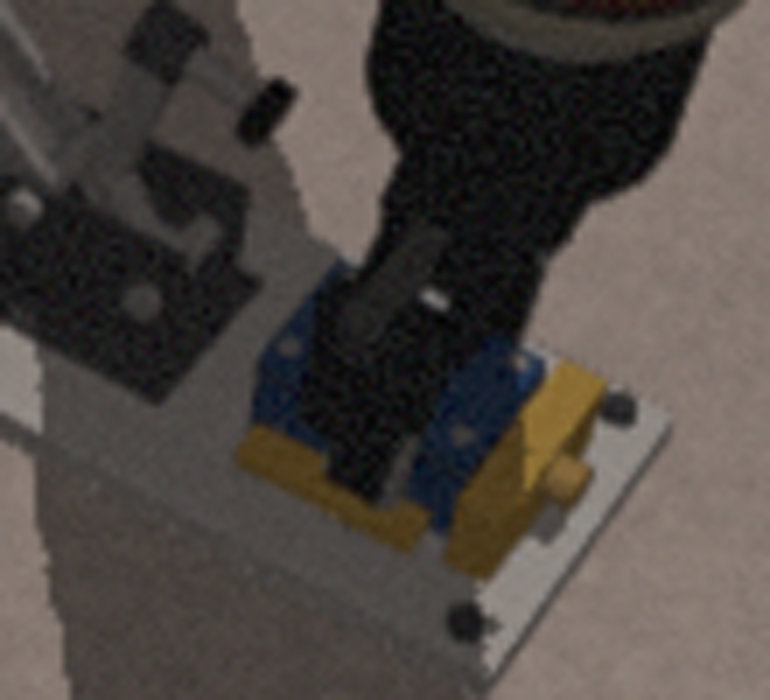

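>>> send_rows(
  targets=[
    [[0,-0.3,-0.2],0],
    [[0,-0.6,-0.05],0],
    [[0,-1,0],0],
    [[0,-1,0],0],
    [[0,-1.5,0],0],
    [[0,-2,0],0],
    [[0,-2,0],0],
    [[0,-2,0],0],
    [[0,-2,0],0],
    [[0,-2,0],0],
    [[0,-1.5,0],0],
    [[0,0,0],0],
  ],
)

```text
t: 24.98
tool_pos: [0.5263, 0.1752, 0.2063]
tcp_rot: [-1.587, -0.057, -1.561]
ft_force: [0.9, 0.8, 0.6]
width: 0.705
```

```bash
python3 -c "
from mv import *
rel(.5226,.1598,.0265,.011)
c=cam('scene'); crop(c,340,200,450,300,7,'pics/h2.png')
c=cam('top'); crop(c,225,230,365,300,5,'pics/h1.png')"
```

```text
t 24.98 pos [0.5263 0.1752 0.2063] F [0.94 0.78 0.57] w 0.705 tool y [-0.016 -0.057 -0.998]
delta cm [ 0.51 18.04 -0.1 ] jaw ang 0.0087
turn deg about tool y -0.13
```

View pics/h2.png

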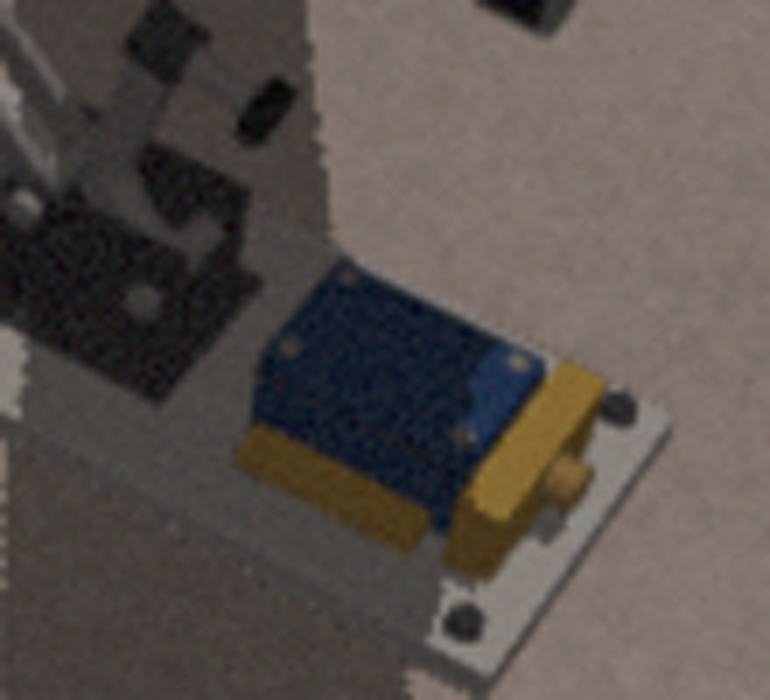

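View pics/h1.png

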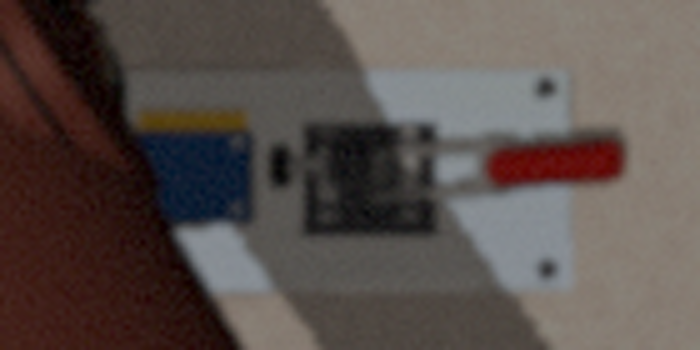

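Released: the box lies flat against rail and stop, with its screws at (348,278),(289,346),(465,436),(519,361) in the crop. I'll check that numerically.

Run:
```python
from h import *
def un(p,x0,y0,s): return (np.array(p,float)+.5)/s-.5+[x0,y0]
s=cam("scene")
P=ray(s,un([(348,278),(289,346),(465,436),(519,361)],340,200,7),.046)
# jig frame as seen by the scene camera only (holes on the +x side and far one)
Hs=ray(s,un([(582,645),(88,379),(692,491)],290,160,5),.012)
a=1.5818;ex=np.array([np.cos(a),np.sin(a)]);ey=np.array([-ex[1],ex[0]])
o=(Hs[1,:2]+Hs[2,:2])/2
q=np.c_[(P[:,:2]-o)@ex,(P[:,:2]-o)@ey]*1000
print(q.round(1),q.mean(0)); 
for i,j in((2,1),(3,0)):
  d=q[i]-q[j];print(np.arctan2(d[1],d[0]),np.hypot(*d))
```

```text
[[ 39.2  13.8]
 [ 38.6 -17.3]
 [ 91.7 -17.2]
 [ 91.   14.5]] [65.1113736  -1.53336998]
0.0015039240858846276 53.00686184905345
0.014567491225384319 51.787157025185586
```

Run:
```python
from mv import *
rel(.5225,-.012,.18,.011)
def un(p,x0,y0,s): return (np.array(p,float)+.5)/s-.5+[x0,y0]
t=cam("top");print(ray(t,un([(490,165),(622,158)],225,230,5),.113))
s=cam("scene")
# grip ends in pics/scene_j: top end (112,62), lower end (208,195)
pe=un([(112,62),(208,195)],290,160,5)
for z in (.137,.09): print(z,ray(s,pe,z).round(4))
# expected ends projected
a=1.5818;ex=np.array([np.cos(a),np.sin(a)])
for r in(.055,.09,.125):
    xj=-.045-r*np.cos(.75); P=np.r_[np.array([.522,.087])+ex*xj,.052+r*np.sin(.75)]
    print(r,P.round(4),((proj(s,P)-[290,160])*5).round(0),((proj(t,P)-[225,230])*5).round(0))
```

```text
t 25.13 pos [0.5249 0.174  0.202 ] F [-1.09 -0.52  0.48] w 0.703 tool y [-0.021 -0.059 -0.998]
delta cm [18.43  3.29 -0.35] jaw ang 0.0082
turn deg about tool y -0.16
[[ 0.52326902  0.00604081  0.113     ]
 [ 0.52686026 -0.05401452  0.113     ]]
0.137 [[ 0.5236 -0.0469  0.137 ]
 [ 0.5626  0.0249  0.137 ]]
0.09 [[ 0.4774 -0.0809  0.09  ]
 [ 0.5196 -0.0032  0.09  ]]
0.055 [0.5229 0.0018 0.0895] [[211. 204.]] [[496. 167.]]
0.09 [ 0.5232 -0.0238  0.1133] [[159. 131.]] [[554. 163.]]
0.125 [ 0.5235 -0.0495  0.1372] [[105.  57.]] [[614. 160.]]
```

The given clamp geometry projects onto the red grip to within about 1 px in both views. Moving above it with the gripper shut.

>>> send_rows(
  targets=[
    [[1,0,0],0],
    [[2,0,0],0],
    [[2,0,0],0],
    [[2,0,0],0],
    [[2,0,0],0],
    [[2,0,0],0],
    [[2,0,0],0],
    [[2,0,0],0],
    [[1.5,0,0],0],
    [[1,0,0],0],
    [[0,0,0],0],
    [[0,0,0],0],
  ],
  claw=0,
)

```text
t: 26.23
tool_pos: [0.519, -0.0177, 0.201]
tcp_rot: [-1.614, -0.059, -1.562]
ft_force: [0.3, 0.5, 0.0]
width: 0.002
```

```bash
python3 -c "
from mv import *
rel(.523,-.012,.15,.011)"
```

```text
t 26.23 pos [ 0.519  -0.0177  0.201 ] F [0.34 0.45 0.04] w 0.002 tool y [-0.042 -0.059 -0.997]
delta cm [-0.87  5.03  0.63] jaw ang 0.0062
turn deg about tool y -0.27
```

>>> send_rows(
  targets=[
    [[-0.4,1,0.3],0],
    [[-0.4,1,0.3],0],
    [[0,1,0.1],0],
    [[0,1,0],0],
    [[0,1,0],0],
    [[0,0.5,0],0],
    [[0,0,0],0],
    [[0,0,0],0],
  ],
)

```text
t: 26.9
tool_pos: [0.5222, -0.0066, 0.1364]
tcp_rot: [-1.618, -0.056, -1.554]
ft_force: [-0.2, 0.0, 0.4]
width: 0.007
```

```bash
python3 -c "
from mv import *
rel(.523,-.012,.128,.011)
c=cam('scene'); crop(c,270,120,430,260,5,'pics/i2.png')"
```

```text
t 26.9 pos [ 0.5222 -0.0066  0.1364] F [-0.23  0.03  0.37] w 0.007 tool y [-0.046 -0.057 -0.997]
delta cm [0.49 0.87 0.11] jaw ang 0.0143
turn deg about tool y 0.19
```

View pics/i2.png

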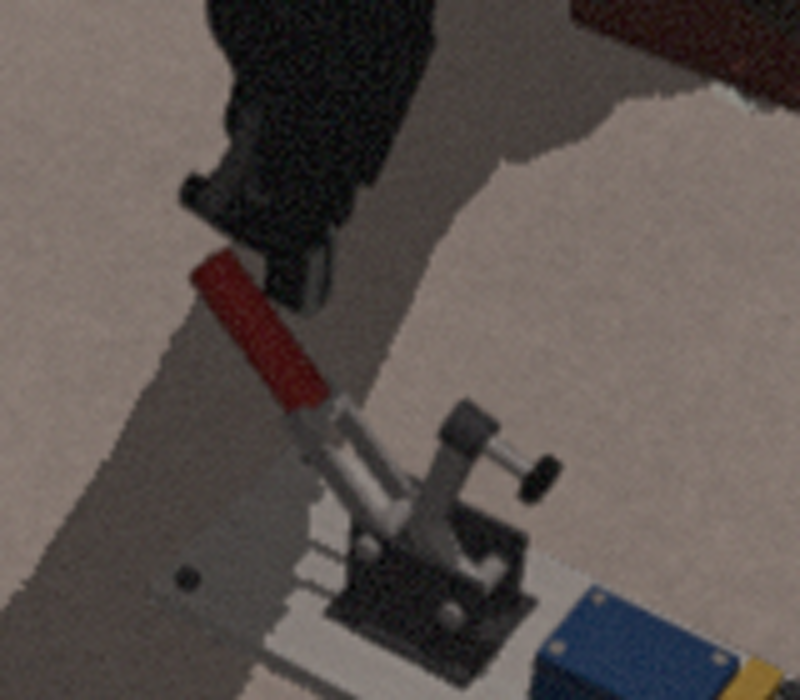

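>>> send_rows(
  targets=[
    [[0.2,0.4,0.04],0],
    [[0.2,0.4,0.04],0],
    [[0.2,0.4,0.04],0],
  ],
)

```text
t: 27.2
tool_pos: [0.5244, -0.0135, 0.126]
tcp_rot: [-1.614, -0.057, -1.554]
ft_force: [1.0, 0.4, -0.0]
width: -0.0
```

>>> send_rows(
  targets=[
    [[0.25,0.4,0.02],0],
    [[0.25,0.4,0.02],0],
    [[0.25,0.4,0.02],0],
  ],
)

```text
t: 27.45
tool_pos: [0.5253, -0.0228, 0.1141]
tcp_rot: [-1.613, -0.057, -1.554]
ft_force: [-0.7, -0.2, 2.2]
width: -0.001
```

```bash
python3 -c "
from mv import *
rel(.523,-.0375,.0855,.011)
c=cam('scene'); crop(c,270,120,430,260,5,'pics/j2.png')"
```

```text
t 27.45 pos [ 0.5253 -0.0228  0.1141] F [-0.68 -0.22  2.17] w -0.001 tool y [-0.041 -0.058 -0.997]
delta cm [ 1.3   2.95 -0.13] jaw ang 0.0139
turn deg about tool y 0.17
```

View pics/j2.png

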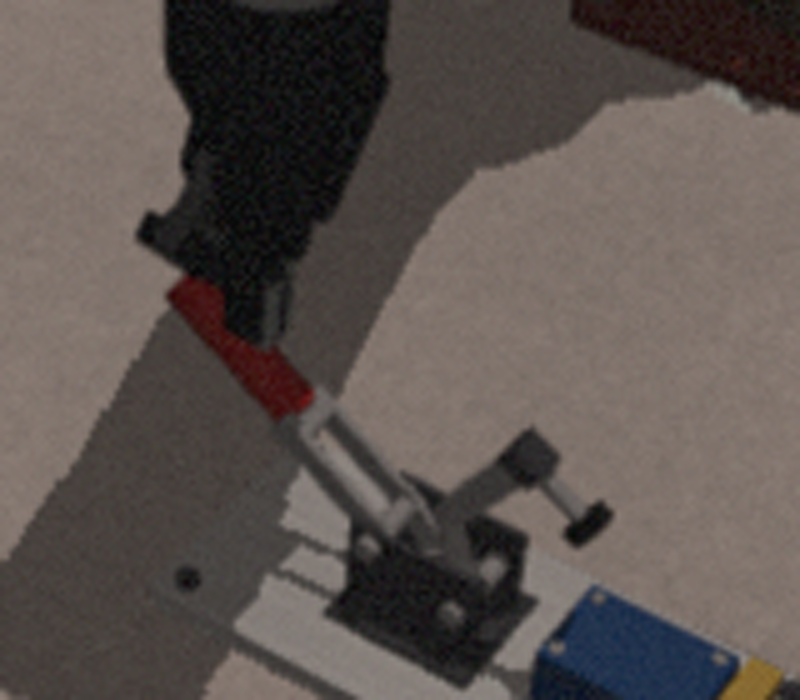

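The tip bears on the grip and the handle and arm are turning. Continuing along the arc.

>>> send_rows(
  targets=[
    [[0.2,0.4,-0.02],0],
    [[0.2,0.4,-0.02],0],
    [[0.2,0.4,-0.02],0],
  ],
)

```text
t: 27.75
tool_pos: [0.5245, -0.0309, 0.1012]
tcp_rot: [-1.612, -0.057, -1.555]
ft_force: [-0.8, 0.6, -0.1]
width: -0.001
```

>>> send_rows(
  targets=[
    [[0.15,0.4,-0.02],0],
    [[0.15,0.4,-0.02],0],
    [[0.15,0.4,-0.02],0],
  ],
)

```text
t: 28.0
tool_pos: [0.5235, -0.0369, 0.0881]
tcp_rot: [-1.612, -0.057, -1.556]
ft_force: [0.3, 0.2, 1.2]
width: -0.001
```

```bash
python3 -c "
from mv import *
rel(.523,-.045,.062,.011)"
```

```text
t 28.0 pos [ 0.5235 -0.0369  0.0881] F [0.28 0.16 1.15] w -0.001 tool y [-0.04  -0.058 -0.998]
delta cm [0.66 2.66 0.05] jaw ang 0.0129
turn deg about tool y 0.11
```

>>> send_rows(
  targets=[
    [[0.1,0.35,0.01],0],
    [[0.1,0.35,0.01],0],
    [[0.1,0.35,0.01],0],
  ],
)

```text
t: 28.25
tool_pos: [0.5231, -0.0409, 0.0763]
tcp_rot: [-1.613, -0.057, -1.556]
ft_force: [0.6, 1.0, -0.1]
width: -0.0
```

>>> send_rows(
  targets=[
    [[0.08,0.3,0.01],0],
    [[0.08,0.3,0.01],0],
    [[0.08,0.3,0.01],0],
  ],
)

```text
t: 28.5
tool_pos: [0.523, -0.0434, 0.0664]
tcp_rot: [-1.613, -0.056, -1.555]
ft_force: [-0.2, 2.1, 5.3]
width: 0.0
```

```bash
python3 -c "
from mv import *
rel(.523,-.054,.045,.011)
c=cam('scene'); crop(c,270,120,430,260,5,'pics/k2.png')"
```

```text
t 28.5 pos [ 0.523  -0.0434  0.0664] F [-0.23  2.05  5.34] w 0.0 tool y [-0.041 -0.057 -0.998]
delta cm [0.94 2.2  0.07] jaw ang 0.0134
turn deg about tool y 0.14
```

View pics/k2.png

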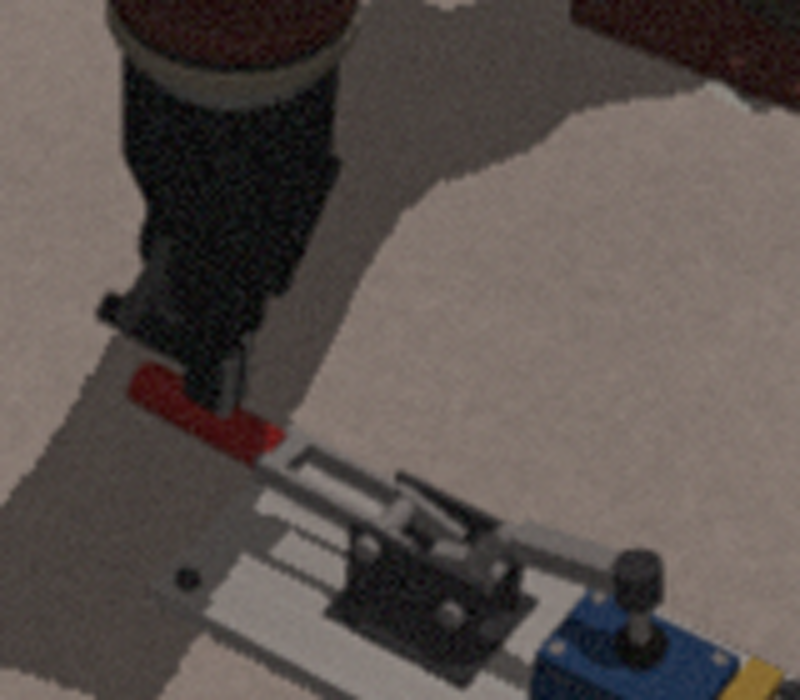

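The pad has come over the box lid and the spring is starting to push back. Smaller steps from here.

>>> send_rows(
  targets=[
    [[0.08,0.2,0.01],0],
    [[0.08,0.2,0.01],0],
    [[0.08,0.2,0.01],0],
  ],
)

```text
t: 28.8
tool_pos: [0.5232, -0.0444, 0.0609]
tcp_rot: [-1.613, -0.055, -1.554]
ft_force: [-3.3, 3.1, 8.6]
width: 0.003
```

>>> send_rows(
  targets=[
    [[0.08,0.2,0.01],0],
    [[0.08,0.2,0.01],0],
    [[0.08,0.2,0.01],0],
  ],
)

```text
t: 29.05
tool_pos: [0.5232, -0.045, 0.0563]
tcp_rot: [-1.613, -0.053, -1.552]
ft_force: [-3.8, 4.4, 9.1]
width: 0.001
```

>>> send_rows(
  targets=[
    [[0.08,0.15,0.01],0],
    [[0.08,0.15,0.01],0],
    [[0.05,0.15,0.01],0],
  ],
)

```text
t: 29.3
tool_pos: [0.5233, -0.0451, 0.0534]
tcp_rot: [-1.613, -0.052, -1.55]
ft_force: [-3.6, 3.2, 10.1]
width: 0.0
```

>>> send_rows(
  targets=[
    [[0.12,0.2,0.02],0],
    [[0.12,0.2,0.02],0],
    [[0.12,0.2,0.02],0],
  ],
)

```text
t: 29.55
tool_pos: [0.5242, -0.0468, 0.0494]
tcp_rot: [-1.612, -0.051, -1.548]
ft_force: [-2.4, 4.3, 8.4]
width: -0.003
```

>>> send_rows(
  targets=[
    [[0.1,0.2,0.02],0],
    [[0.1,0.2,0.02],0],
    [[0.1,0.2,0.02],0],
  ],
)

```text
t: 29.8
tool_pos: [0.5253, -0.0487, 0.0448]
tcp_rot: [-1.611, -0.051, -1.546]
ft_force: [-1.4, 2.2, 5.6]
width: -0.003
```

```bash
python3 -c "
from mv import *
rel(.523,-.055,.035,.011)
c=cam('scene'); crop(c,270,120,430,260,5,'pics/l2.png')"
```

```text
t 29.8 pos [ 0.5253 -0.0487  0.0448] F [-1.43  2.21  5.59] w -0.003 tool y [-0.039 -0.052 -0.998]
delta cm [ 0.58  1.02 -0.2 ] jaw ang 0.0223
turn deg about tool y 0.65
```

View pics/l2.png

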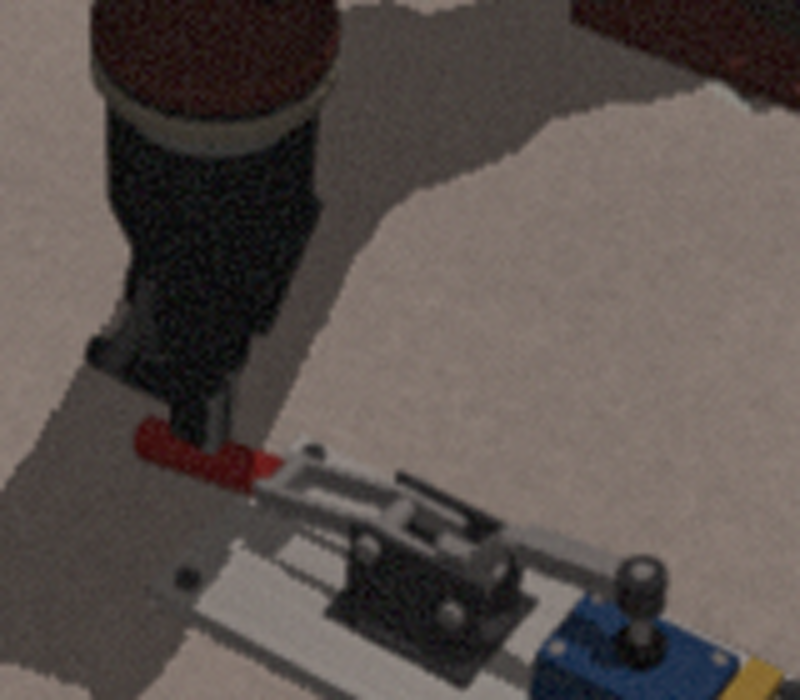

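>>> send_rows(
  targets=[
    [[0.1,0.15,-0.02],0],
    [[0.1,0.15,-0.02],0],
    [[0.1,0.15,-0.02],0],
  ],
)

```text
t: 30.1
tool_pos: [0.5255, -0.0516, 0.0409]
tcp_rot: [-1.609, -0.051, -1.546]
ft_force: [1.1, 1.2, 3.1]
width: -0.0
```

>>> send_rows(
  targets=[
    [[0.05,0.12,0],0],
    [[0.05,0.12,0],0],
  ],
)

```text
t: 30.27
tool_pos: [0.5253, -0.0533, 0.0382]
tcp_rot: [-1.609, -0.051, -1.546]
ft_force: [0.9, 0.8, 1.2]
width: -0.003
```

>>> send_rows(
  targets=[
    [[0.04,0.1,0],0],
    [[0.04,0.1,0],0],
  ],
)

```text
t: 30.43
tool_pos: [0.5246, -0.0549, 0.0354]
tcp_rot: [-1.611, -0.052, -1.547]
ft_force: [-0.7, -0.3, -0.2]
width: -0.003
```

>>> send_rows(
  targets=[
    [[0,0.08,0],0],
    [[0,0.08,0],0],
  ],
)

```text
t: 30.6
tool_pos: [0.524, -0.0555, 0.0332]
tcp_rot: [-1.612, -0.052, -1.547]
ft_force: [0.2, 1.8, 5.8]
width: 0.002
```

>>> send_rows(
  targets=[
    [[0,0.08,0],0],
    [[0,0.08,0],0],
  ],
)

```text
t: 30.77
tool_pos: [0.5245, -0.0553, 0.0327]
tcp_rot: [-1.611, -0.052, -1.547]
ft_force: [-5.2, 0.3, 13.9]
width: 0.0
```

```bash
python3 -c "
from mv import *
rel(.523,-.055,.035,.011)
c=cam('scene'); crop(c,270,120,430,260,5,'pics/m2.png')"
```

```text
t 30.77 pos [ 0.5245 -0.0553  0.0327] F [-5.24  0.26 13.91] w 0.0 tool y [-0.039 -0.053 -0.998]
delta cm [-0.02 -0.23 -0.16] jaw ang 0.0216
turn deg about tool y 0.61
```

View pics/m2.png

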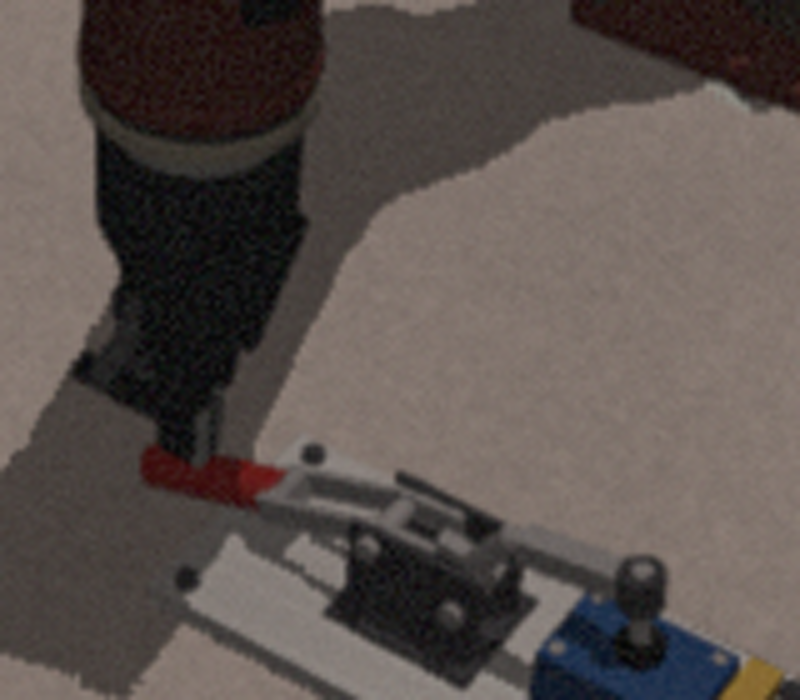

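A firm stop was met at z≈0.0327 with about 14 N. The handle is down and the pad is on the lid at (640,650). Retreating upward.

>>> send_rows(
  targets=[
    [[0,-0.3,0],0],
    [[0,-0.8,0],0],
    [[0,-1,0],0],
    [[0,-1.5,0],0],
    [[0,-2,0],0],
    [[0,-2,0],0],
    [[0,-2,0],0],
    [[0,-2,0],0],
    [[0,-2,0],0],
    [[0,-1,0],0],
    [[0,0,0],0],
    [[0,0,0],0],
  ],
)

```text
t: 31.82
tool_pos: [0.5296, -0.0464, 0.1908]
tcp_rot: [-1.61, -0.052, -1.546]
ft_force: [0.2, -0.5, 0.4]
width: -0.002
```

>>> send_rows(
  targets=[
    [[1.5,0,-1],0],
    [[2,0,-1],0],
    [[2,0,-1],0],
    [[2,0,-1],0],
    [[2,0,-1],0],
    [[2,0,-1],0],
    [[2,0,-1],0],
    [[1,0,0],0],
    [[0,0,0],0],
    [[0,0,0],0],
    [[0,0,0],0],
    [[0,0,0],0],
  ],
)

```text
t: 32.82
tool_pos: [0.4555, -0.1944, 0.1882]
tcp_rot: [-1.626, -0.043, -1.54]
ft_force: [0.7, -0.0, 0.1]
width: -0.001
```

Run:
```python
from mv import *
rel(.523,-.055,.035,.011)
s=cam('scene'); crop(s,290,160,450,300,5,'pics/n2.png')
t=cam('top'); crop(t,225,230,365,300,5,'pics/n1.png')
cv2.imwrite('pics/n3.png',s["pixels"])
a=1.5818;ex=np.array([np.cos(a),np.sin(a)])
for th in(1.0,1.06):
  for r in(.055,.125):
    ph=.75-th;P=np.r_[np.array([.522,.087])+ex*(-.045-r*np.cos(ph)),.052+r*np.sin(ph)]
    print(th,r,((proj(s,P)-[290,160])*5).round(0),((proj(t,P)-[225,230])*5).round(0))
```

```text
t 32.82 pos [ 0.4555 -0.1944  0.1882] F [ 0.68 -0.03  0.06] w -0.001 tool y [-0.054 -0.044 -0.998]
delta cm [-14.37  14.31   7.97] jaw ang 0.0281
turn deg about tool y 0.98
1.0 0.055 [[180. 284.]] [[519. 174.]]
1.0 0.125 [[ 46. 246.]] [[655. 176.]]
1.06 0.055 [[182. 290.]] [[517. 175.]]
1.06 0.125 [[ 51. 260.]] [[649. 177.]]
```

View pics/n2.png

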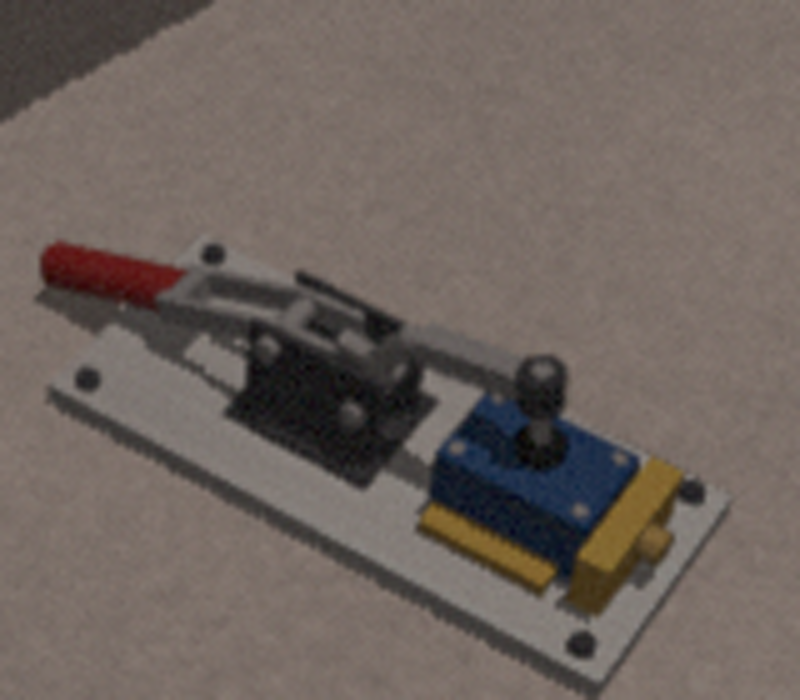

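View pics/n3.png

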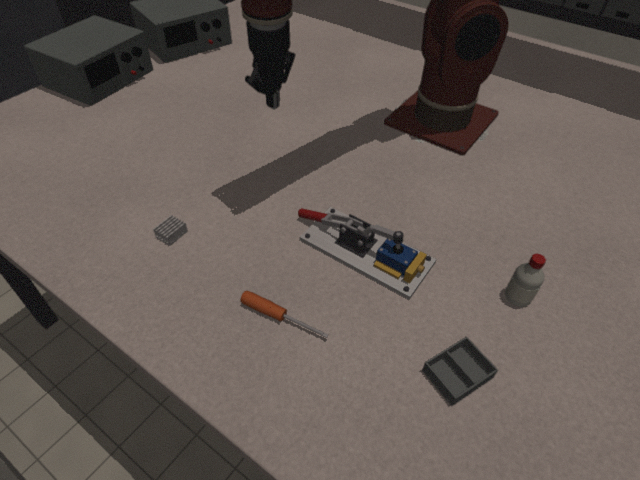

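View pics/n1.png

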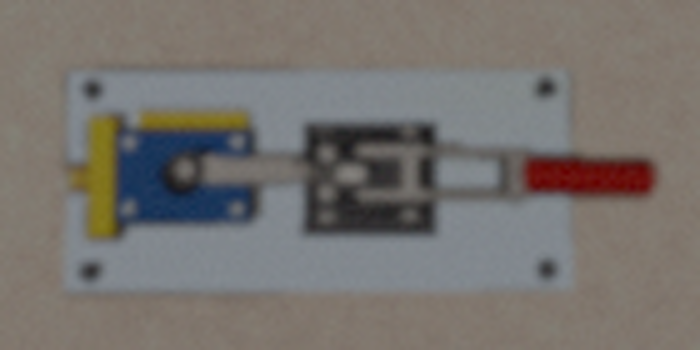

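The far end of the grip is at (50,262), which matches the locked angle 1.06 (predicted (51,260), against (46,246) at dead centre). The box is flush in both views and the bystanders haven't moved. One last check of the box, then I hand in.

Run:
```python
from h import *
t=cam("top")
un=lambda p:(np.array(p,float)+.5)/5-.5+[225,230]
P=ray(t,un([(128,143),(236,142),(236,209),(127,208)]),.046)[:,:2]
H=ray(t,un([(92,90),(545,88),(547,269),(90,271)]),.012)[:,:2]
a=1.5818;ex=np.array([np.cos(a),np.sin(a)]);ey=np.array([-ex[1],ex[0]])
q=P-H.mean(0);q=np.c_[q@ex,q@ey]*1000;print(q.round(1),q.mean(0))
finish_job(); print(get_state()["t"])
```

```text
[[ 90.4 -15.6]
 [ 38.6 -15.8]
 [ 38.4  16.3]
 [ 90.5  15.6]] [64.49504858  0.14461557]
the job is handed in; nothing more can be done
the job is handed in; nothing more can be done
```

The box is clamped in the jig, flush against both stops, and the job is handed in. No verdict was reported; the last clock reading before hand-in was about 33 s of the 72 s.

**What I did**
- I gripped the box on its long sides and lowered it onto the plate.
- I slid it against the side rail. The wrist read up to about 10 N, part of it friction on the plate.
- I slid it against the end stop, with the wrist reading about 7–8 N, and let it go there.
- I pushed the red handle over centre with the shut fingertips. The spring gave about 10 N, and the handle met its firm stop at about 14 N.
- I then moved the arm clear.

**Last checks**
- **Box place:** the top camera puts the box centre at jig x 64.5, y 0.1 mm (target 65, 0), square to the jig within measuring error.
- **Handle:** the end of the grip appears within about 2 px (in a 5× enlarged picture) of where the locked angle 1.06 rad should put it.
- **Pad:** it is on the lid in both views. I could not measure its force.
- **Bystanders:** they look unmoved in the last scene picture, judged by eye only.

**Disagreements and doubts**
- **Camera reading before clamping:** the scene camera had put the box at y −1.5 mm. The rail rules that out, so I took it as camera calibration error.
- **Tool tilt:** the tool drifted to about 4° off vertical, because the rows cannot correct tilt. The box still settled flat when I released it.
- **One hard touch on the plate:** while setting the box down, the wrist read a brief 42 N. That was the held box against the plate, not against a stop.

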